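Snap retainer caps over the stop blocks of a prosthetic ankle housing

TASK

Seat every brass block you find flat and square on the floor of its own bay of the aluminium housing, and snap one grey cap, rib up, over each of them: set the cap in the mouth of the bay and press it straight down with the pusher, not with the gripper itself, until it is fully home on its block under the spring catches. Then stand the pusher upright on its rubber pad again; leave the ring, the jar and the screwdriver where they are. Some block may be missing: the spare cap is then not needed.

Things in the scene. Friction and masses are not known exactly. Their poses are not given: they have to be found in the camera images.
- housing: Fixed aluminium housing, 62 x 256 mm from above; origin: centre of underside; long axis y. 10 mm base plate; three like bays in a row along y, 70 mm apart. End walls between bays. Both long sides (+x, -x) of a bay are open over the middle 29 mm, so fingers on a part's x sides can go down beside it to the base plate; the mouths flare outward all round from 46 to 56 mm above the bench.
- bay1 (a point): Centre of the floor of the bay at the housing's -y end, 10 mm above the bench; axes as the housing. All bays are alike. Up to 14 mm above the floor the pocket is 40 mm long (y) and 33 mm wide (x); above that the bay is 47 mm long, 33 mm wide; its mouth flares by 4 mm on each side, to guide parts in.
- bay2 (a point): Centre of the floor of the bay in the middle, 10 mm above the bench; axes as the housing. All bays are alike. On each of a bay's two end walls a round steel spring catch (axis along x, radius 7 mm, centre 29.5 mm above the floor) stands 3 mm into the bay, leaving a 41 mm gap between the two that yields when pushed.
- bay3 (a point): Centre of the floor of the bay at the housing's +y end, 10 mm above the bench; axes as the housing. All bays are alike. A cap set in a bay's mouth rests on the catches, underside about 34 mm above the floor. A straight push of about 8 to 15 N drives it past them and they snap over its base plate: home, its underside is 16 mm above the floor, on the block.
- block1_mid (a point): A brass block, a plain cuboid 30 mm (its x) by 37 mm (its y) by 16 mm high (z), about 150 g. The point is at its centre. Any of the three blocks may be absent (None from the start). It starts lying flat on the bench.
- block2_mid (a point): A brass block, a plain cuboid 30 mm (its x) by 37 mm (its y) by 16 mm high (z), about 150 g. The point is at its centre. Any of the three blocks may be absent (None from the start). It starts lying flat on the bench.
- block3_mid (a point): A brass block, a plain cuboid 30 mm (its x) by 37 mm (its y) by 16 mm high (z), about 150 g. The point is at its centre. Any of the three blocks may be absent (None from the start). It starts lying flat on the bench.
- cap1_mid (a point): A grey plastic retainer cap, about 40 g: base plate 30 mm (x) by 45 mm (y) by 8 mm thick, with a rib in the middle of its top, 16 mm (x) by 30 mm (y) and 16 mm high; 24 mm high in all. The point is half-way up, 12 mm above its underside. All three are alike and all are present; it starts on the bench, rib up.
- cap2_mid (a point): A grey plastic retainer cap, about 40 g: base plate 30 mm (x) by 45 mm (y) by 8 mm thick, with a rib in the middle of its top, 16 mm (x) by 30 mm (y) and 16 mm high; 24 mm high in all. The point is half-way up, 12 mm above its underside. All three are alike and all are present; it starts on the bench, rib up.
- cap3_mid (a point): A grey plastic retainer cap, about 40 g: base plate 30 mm (x) by 45 mm (y) by 8 mm thick, with a rib in the middle of its top, 16 mm (x) by 30 mm (y) and 16 mm high; 24 mm high in all. The point is half-way up, 12 mm above its underside. All three are alike and all are present; it starts on the bench, rib up.
- pusher_mid (a point): The pusher: an upright round hand punch 100 mm tall, 250 g, with a flat steel foot 30 mm in diameter and 22 mm high, a wooden handle 26 mm in diameter above it, and a 30 mm wooden rim on the top 6 mm. The point is half-way up, 50 mm above the foot's face. z runs up its axis. It starts standing on the rubber pad.
- pad_top (a point): Centre of the upper face of the fixed square rubber pad, 90 x 90 mm, 4 mm thick, on which the pusher stands.
- spacer_ring: A flat white plastic ring 110 mm across, 12 mm high, lying on the bench; origin under its centre. Not part of the job.
- jar: A closed jar 60 mm across, 80 mm high, on the bench; origin under its centre. Not part of the job.
- driver: A screwdriver with a black handle lying on the bench beyond the housing, its axis is x. Not part of the job.

How it is judged:
On the way:
1. the pusher presses on a cap in a bay of the housing (((contact force between pusher and cap1 above 3 N and x of cap1_mid in the frame of bay2 between -0.012 and 0.012 m and y of cap1_mid in the frame of bay2 between -0.09 and 0.09 m) or (contact force between pusher and cap2 above 3 N and x of cap2_mid in the frame of bay2 between -0.012 and 0.012 m and y of cap2_mid in the frame of bay2 between -0.09 and 0.09 m) or (contact force between pusher and cap3 above 3 N and x of cap3_mid in the frame of bay2 between -0.012 and 0.012 m and y of cap3_mid in the frame of bay2 between -0.09 and 0.09 m))).
At the end, for the whole second after the job is handed in: Each block present is in a bay: within 4 mm of its centre, centre 6-10 mm above the floor, tilt under 0.08, square within 0.12 rad; a cap there likewise within 4 mm, mid-point 25-30.5 mm above the floor, tilt under 0.08; pusher upright (0.1 rad) on the pad within 40 mm of its centre ((((horizontal distance between block1_mid and bay1 below 0.004 m and z of block1_mid in the frame of bay1 between 0.006 and 0.01 m and angle between block1_mid's own z axis and vertical below 0.08 rad and angle between the y axis of block1_mid and the y axis of bay1, either way round below 0.12 rad) and ((horizontal distance between cap1_mid and bay1 below 0.004 m and z of cap1_mid in the frame of bay1 between 0.025 and 0.0305 m and angle between cap1_mid's own z axis and vertical below 0.08 rad) or (horizontal distance between cap2_mid and bay1 below 0.004 m and z of cap2_mid in the frame of bay1 between 0.025 and 0.0305 m and angle between cap2_mid's own z axis and vertical below 0.08 rad) or (horizontal distance between cap3_mid and bay1 below 0.004 m and z of cap3_mid in the frame of bay1 between 0.025 and 0.0305 m and angle between cap3_mid's own z axis and vertical below 0.08 rad))) or ((horizontal distance between block1_mid and bay2 below 0.004 m and z of block1_mid in the frame of bay2 between 0.006 and 0.01 m and angle between block1_mid's own z axis and vertical below 0.08 rad and angle between the y axis of block1_mid and the y axis of bay2, either way round below 0.12 rad) and ((horizontal distance between cap1_mid and bay2 below 0.004 m and z of cap1_mid in the frame of bay2 between 0.025 and 0.0305 m and angle between cap1_mid's own z axis and vertical below 0.08 rad) or (horizontal distance between cap2_mid and bay2 below 0.004 m and z of cap2_mid in the frame of bay2 between 0.025 and 0.0305 m and angle between cap2_mid's own z axis and vertical below 0.08 rad) or (horizontal distance between cap3_mid and bay2 below 0.004 m and z of cap3_mid in the frame of bay2 between 0.025 and 0.0305 m and angle between cap3_mid's own z axis and vertical below 0.08 rad))) or ((horizontal distance between block1_mid and bay3 below 0.004 m and z of block1_mid in the frame of bay3 between 0.006 and 0.01 m and angle between block1_mid's own z axis and vertical below 0.08 rad and angle between the y axis of block1_mid and the y axis of bay3, either way round below 0.12 rad) and ((horizontal distance between cap1_mid and bay3 below 0.004 m and z of cap1_mid in the frame of bay3 between 0.025 and 0.0305 m and angle between cap1_mid's own z axis and vertical below 0.08 rad) or (horizontal distance between cap2_mid and bay3 below 0.004 m and z of cap2_mid in the frame of bay3 between 0.025 and 0.0305 m and angle between cap2_mid's own z axis and vertical below 0.08 rad) or (horizontal distance between cap3_mid and bay3 below 0.004 m and z of cap3_mid in the frame of bay3 between 0.025 and 0.0305 m and angle between cap3_mid's own z axis and vertical below 0.08 rad)))) and (((horizontal distance between block2_mid and bay1 below 0.004 m and z of block2_mid in the frame of bay1 between 0.006 and 0.01 m and angle between block2_mid's own z axis and vertical below 0.08 rad and angle between the y axis of block2_mid and the y axis of bay1, either way round below 0.12 rad) and ((horizontal distance between cap1_mid and bay1 below 0.004 m and z of cap1_mid in the frame of bay1 between 0.025 and 0.0305 m and angle between cap1_mid's own z axis and vertical below 0.08 rad) or (horizontal distance between cap2_mid and bay1 below 0.004 m and z of cap2_mid in the frame of bay1 between 0.025 and 0.0305 m and angle between cap2_mid's own z axis and vertical below 0.08 rad) or (horizontal distance between cap3_mid and bay1 below 0.004 m and z of cap3_mid in the frame of bay1 between 0.025 and 0.0305 m and angle between cap3_mid's own z axis and vertical below 0.08 rad))) or ((horizontal distance between block2_mid and bay2 below 0.004 m and z of block2_mid in the frame of bay2 between 0.006 and 0.01 m and angle between block2_mid's own z axis and vertical below 0.08 rad and angle between the y axis of block2_mid and the y axis of bay2, either way round below 0.12 rad) and ((horizontal distance between cap1_mid and bay2 below 0.004 m and z of cap1_mid in the frame of bay2 between 0.025 and 0.0305 m and angle between cap1_mid's own z axis and vertical below 0.08 rad) or (horizontal distance between cap2_mid and bay2 below 0.004 m and z of cap2_mid in the frame of bay2 between 0.025 and 0.0305 m and angle between cap2_mid's own z axis and vertical below 0.08 rad) or (horizontal distance between cap3_mid and bay2 below 0.004 m and z of cap3_mid in the frame of bay2 between 0.025 and 0.0305 m and angle between cap3_mid's own z axis and vertical below 0.08 rad))) or ((horizontal distance between block2_mid and bay3 below 0.004 m and z of block2_mid in the frame of bay3 between 0.006 and 0.01 m and angle between block2_mid's own z axis and vertical below 0.08 rad and angle between the y axis of block2_mid and the y axis of bay3, either way round below 0.12 rad) and ((horizontal distance between cap1_mid and bay3 below 0.004 m and z of cap1_mid in the frame of bay3 between 0.025 and 0.0305 m and angle between cap1_mid's own z axis and vertical below 0.08 rad) or (horizontal distance between cap2_mid and bay3 below 0.004 m and z of cap2_mid in the frame of bay3 between 0.025 and 0.0305 m and angle between cap2_mid's own z axis and vertical below 0.08 rad) or (horizontal distance between cap3_mid and bay3 below 0.004 m and z of cap3_mid in the frame of bay3 between 0.025 and 0.0305 m and angle between cap3_mid's own z axis and vertical below 0.08 rad)))) and (((horizontal distance between block3_mid and bay1 below 0.004 m and z of block3_mid in the frame of bay1 between 0.006 and 0.01 m and angle between block3_mid's own z axis and vertical below 0.08 rad and angle between the y axis of block3_mid and the y axis of bay1, either way round below 0.12 rad) and ((horizontal distance between cap1_mid and bay1 below 0.004 m and z of cap1_mid in the frame of bay1 between 0.025 and 0.0305 m and angle between cap1_mid's own z axis and vertical below 0.08 rad) or (horizontal distance between cap2_mid and bay1 below 0.004 m and z of cap2_mid in the frame of bay1 between 0.025 and 0.0305 m and angle between cap2_mid's own z axis and vertical below 0.08 rad) or (horizontal distance between cap3_mid and bay1 below 0.004 m and z of cap3_mid in the frame of bay1 between 0.025 and 0.0305 m and angle between cap3_mid's own z axis and vertical below 0.08 rad))) or ((horizontal distance between block3_mid and bay2 below 0.004 m and z of block3_mid in the frame of bay2 between 0.006 and 0.01 m and angle between block3_mid's own z axis and vertical below 0.08 rad and angle between the y axis of block3_mid and the y axis of bay2, either way round below 0.12 rad) and ((horizontal distance between cap1_mid and bay2 below 0.004 m and z of cap1_mid in the frame of bay2 between 0.025 and 0.0305 m and angle between cap1_mid's own z axis and vertical below 0.08 rad) or (horizontal distance between cap2_mid and bay2 below 0.004 m and z of cap2_mid in the frame of bay2 between 0.025 and 0.0305 m and angle between cap2_mid's own z axis and vertical below 0.08 rad) or (horizontal distance between cap3_mid and bay2 below 0.004 m and z of cap3_mid in the frame of bay2 between 0.025 and 0.0305 m and angle between cap3_mid's own z axis and vertical below 0.08 rad))) or ((horizontal distance between block3_mid and bay3 below 0.004 m and z of block3_mid in the frame of bay3 between 0.006 and 0.01 m and angle between block3_mid's own z axis and vertical below 0.08 rad and angle between the y axis of block3_mid and the y axis of bay3, either way round below 0.12 rad) and ((horizontal distance between cap1_mid and bay3 below 0.004 m and z of cap1_mid in the frame of bay3 between 0.025 and 0.0305 m and angle between cap1_mid's own z axis and vertical below 0.08 rad) or (horizontal distance between cap2_mid and bay3 below 0.004 m and z of cap2_mid in the frame of bay3 between 0.025 and 0.0305 m and angle between cap2_mid's own z axis and vertical below 0.08 rad) or (horizontal distance between cap3_mid and bay3 below 0.004 m and z of cap3_mid in the frame of bay3 between 0.025 and 0.0305 m and angle between cap3_mid's own z axis and vertical below 0.08 rad)))) and horizontal distance between pusher_mid and pad_top below 0.04 m and angle between pusher_mid's own z axis and vertical below 0.1 rad and z of pusher_mid in the frame of pad_top below 0.054 m); the robot touches nothing.
It fails at once if the gripper itself, not the pusher, presses a level cap down into the catches (over 4 N on a cap over 5 mm below its rest on them, not yet home) ((contact force between any of the fingers, the arm and cap1 above 4 N and x of cap1_mid in the frame of bay2 between -0.012 and 0.012 m and y of cap1_mid in the frame of bay2 between -0.09 and 0.09 m and z of cap1_mid in the frame of bay2 between 0.031 and 0.041 m and angle between cap1_mid's own z axis and vertical below 0.15 rad) or (contact force between any of the fingers, the arm and cap2 above 4 N and x of cap2_mid in the frame of bay2 between -0.012 and 0.012 m and y of cap2_mid in the frame of bay2 between -0.09 and 0.09 m and z of cap2_mid in the frame of bay2 between 0.031 and 0.041 m and angle between cap2_mid's own z axis and vertical below 0.15 rad) or (contact force between any of the fingers, the arm and cap3 above 4 N and x of cap3_mid in the frame of bay2 between -0.012 and 0.012 m and y of cap3_mid in the frame of bay2 between -0.09 and 0.09 m and z of cap3_mid in the frame of bay2 between 0.031 and 0.041 m and angle between cap3_mid's own z axis and vertical below 0.15 rad)).
It fails at once if the ring, the jar or the screwdriver is moved more than 30 mm (distance of any of spacer_ring, jar, driver from where it was at the start of the episode above 0.03 m).
Of block1, block2, block3 only 2 to 3 are there at a start; the rules pass over those that are not, and their reading is None.
At some moment in a run one of block1, block2, block3, cap1, cap2, cap3 may be knocked a few centimetres aside while the robot is not near it.
It also fails if it takes over 210 s, if anything falls off the work surface, if the arm or the gripper's body presses on something with over 40 N, if the wrist force passes 120 N, or if a joint passes its speed limit or range.

ROBOT

A 6-joint arm with a two-finger parallel gripper is mounted at the origin on the work surface. World frame = base frame: x ahead of the robot, y to its left, z up, the work surface at z = 0. Lengths are in m, angles in rad, forces in N, time in s.
With the tool pointing down it reaches from about 0.25 to 0.725 m from the base axis. Payload 4 kg.
Tool frame: the origin (TCP) lies on the centre line of the jaws, within the pads' length; the fingertips stand 14 mm ahead of it and the grasp point (between the pads) lies 5 mm behind it; z points along the fingers, x is the direction in which the jaws open and shut, and the axes are right-handed (so a half turn about z gives the same grasp; the last joint's range is limited). The gripper opens to 85 mm and grips with 20 to 120 N. Pads are 22 mm wide; open, the fingers measure 114 mm over their backs; the gripper's body (76 mm by 85 mm) begins 54 mm behind the grasp point. The pads swing forward as they close: fully open they stand 13 mm farther back than shut.
Start: joints at [1.283, 0.241, 0.005, 1.335, 0, 1.571], TCP at [0.142, 0.479, 0.245] pointing down, gripper open.
Joint ranges: [-2.72, 2.72], [-1.05, 1.87], [-1.09, 1.28], [-1.99, 2.15], [-1.42, 1.44], [-3.14, 3.14]. Speed limits (rad/s): [2.79, 2.79, 3.14, 3.14, 3.14, 3.14].

INTERFACE

Orientations are given as a unit quaternion [x, y, z, w].
In Python, from workcell import get_obs, optics, ticket gives the robot as it stands.
- The arm moves only by the shell command python3 -m inch 'ROWS'. ROWS is JSON, a list that holds one entry, the list of rows, each a list of 5 numbers: the finger opening in cm, from 0 to 8.54, then the shift along the tool's x, y, z in cm, then the turn about the tool's z in degrees. In form: [[[fingers, dx, dy, dz, roll], ...]]. A call has exactly 5 rows; each row is the pose to reach, as a shift and turn from the pose measured when the call began, along the tool's axes at that moment; what a row does not reach only later rows make up. A row lasts 1/8 s, in which the tool goes at most 62.5 mm and 10.7 degrees, less where a joint would pass 70% of its speed; a pose out of reach is approached as far as the arm can. A call with a gripper value outside its range is refused whole. The fingers move at their own pace and stop on an object; the grip force is fixed at half the most. Time passes only in rows, so rows that repeat a pose let the fingers close, or fill a call up. It gives the time, the measured TCP pose, the force and the opening at its end, in the units of the state.
- get_obs(): the state, without advancing time (a new reading comes with each control period).
- optics.camera(name): name is "scene" or "top" or "wrist"; returns (picture, depth): 480x640x3 uint8, red, green, blue; 480x640 float32, m along the optical axis (not along the pixel's ray), 0 where there is no reading.
- optics.camera_info(name): a dict with "vfov" (degrees; the focal length in pixels is half the picture's height over the tangent of half this angle, whatever the lens; pixels are square), "cx", "cy" (the principal point, pixels), "R" (3x3) and "t" (3): a world point X has camera coordinates R X + t. Camera axes: x right, y down, z forward; pixel columns grow to the right and rows downward; lengths in m; the calibration is good to about 2 mm. A picture is of the moment at which its call begins: read the wrist's pose just before it. camera_info takes no time and is no camera call; for the wrist camera it gives the pose at the moment of the call.
- ticket.job_done(): hands the job in, once; it reports no verdict.
The state is a dict: "clock": time; "joint_pos": joint angles; "joint_vel": joint speeds; "tau": joint torques, N m; "eef_pos": TCP position; "tool_rot": TCP orientation; "ft_force": force on the tool from outside, world axes, zero at the start; "ft_torque": the same for the moment, N m; "grip_width": finger opening in m.
Only numpy, scipy, OpenCV 4.12 (cv2) and the standard library are available. Lean on these libraries where they do the work, as an engineer would, in place of code of your own. Each camera call takes 0.05 s, during which the arm holds its last target.

## Working session

There is one attempt and no reset: what is moved stays moved. The work goes in short steps, Python scripts to look and compute and a shell command to move; the robot and the scene stay as the last step left them, time stands still between calls to the robot, and variables do not carry over. Pictures are saved under pics/ and viewed, and the job is handed in when it is done.

```bash
mkdir -p pics; ls
python3 - <<'E'
from workcell import get_obs, optics
import cv2,numpy as np
o=get_obs();print(o)
for n in ["scene","top","wrist"]:
    p,d=optics.camera(n);cv2.imwrite(f"pics/{n}0.png",p[:,:,::-1]);np.save(f"pics/{n}0.npy",d);print(n,optics.camera_info(n),(d>0).mean())
E
```

```text
pics
{'clock': 0.0, 'joint_pos': array([ 1.28299145e+00,  2.41411716e-01,  3.73595007e-03,  1.33523179e+00,
       -1.52424971e-05,  1.57079224e+00]), 'joint_vel': array([-0.00225975, -0.00123613,  0.00078806,  0.00090211, -0.00180085,
       -0.00058553]), 'tau': array([-1.37960778e-03, -3.72319221e+01,  2.52406347e+01,  1.68666348e-02,
        2.42671485e-04,  8.53618019e-06]), 'eef_pos': array([0.14175512, 0.47884846, 0.24441806]), 'tool_rot': array([ 8.01199945e-01,  5.98395800e-01, -8.41199646e-04,  6.37777439e-04]), 'ft_force': array([-0.57030624, -0.25571567, -0.57510212]), 'ft_torque': array([-0.03653072,  0.00730676,  0.01025666]), 'grip_width': 0.08557734889119457}
scene {'vfov': 42.289638693320455, 'cx': 331.5692756596541, 'cy': 236.19952674453725, 'R': array([[-0.46733754,  0.88394902,  0.01515797],
       [ 0.73566362,  0.39833447, -0.54784002],
       [-0.49030059, -0.24487504, -0.83644578]]), 't': array([ 0.28234296, -0.41957212,  1.43297758])} 0.995849609375
top {'vfov': 56.318027636552216, 'cx': 308.2660952054426, 'cy': 243.30528305962767, 'R': array([[ 0.00217888, -0.99955174, -0.02985936],
       [-0.99282204,  0.00140835, -0.11959271],
       [ 0.11958115,  0.02990561, -0.99237392]]), 't': array([0.0134845 , 0.59360653, 0.80300178])} 0.9959765625
wrist {'vfov': 67.42396274753435, 'cx': 322.07527281585624, 'cy': 236.27080846537098, 'R': array([[ 0.2843214 ,  0.95872834, -0.00114445],
       [ 0.91757066, -0.27176925,  0.29018195],
       [ 0.27789463, -0.08355505, -0.95697081]]), 't': array([-0.49917401, -0.03834447,  0.37974344])} 0.9957942708333334
```

View pics/scene0.png

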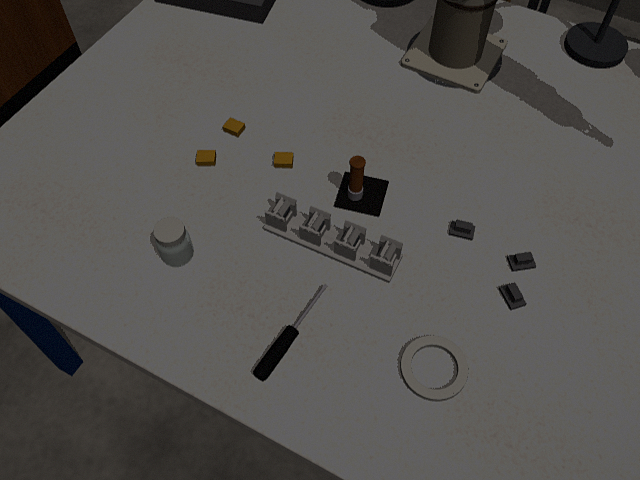

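View pics/top0.png

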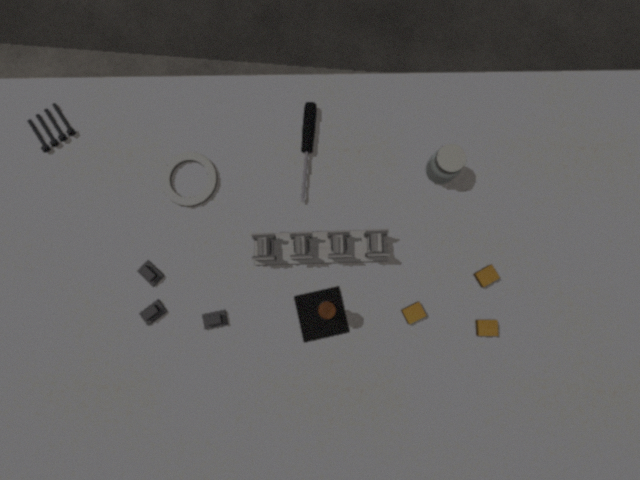

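View pics/wrist0.png

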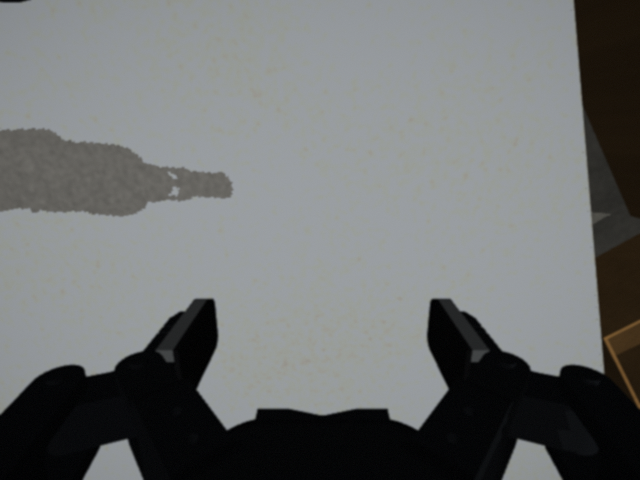

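```bash
cat > h.py <<'E'
import numpy as np,cv2,json
from workcell import get_obs, optics
from scipy.spatial.transform import Rotation as Ro
def cam(n,save=None):
    ci=optics.camera_info(n);p,d=optics.camera(n)
    if save: cv2.imwrite(f"pics/{save}.png",p[:,:,::-1])
    ci['f']=240/np.tan(np.radians(ci['vfov']/2));return p,d,ci
def ray(ci,uv,z):
    uv=np.atleast_2d(uv).astype(float)
    dc=np.c_[(uv[:,0]-ci['cx'])/ci['f'],(uv[:,1]-ci['cy'])/ci['f'],np.ones(len(uv))]
    R=np.array(ci['R']);c=-R.T@np.array(ci['t']);dw=dc@R
    return c+dw*((z-c[2])/dw[:,2])[:,None]
def proj(ci,X):
    q=np.atleast_2d(X)@np.array(ci['R']).T+ci['t'];return np.c_[ci['cx']+ci['f']*q[:,0]/q[:,2],ci['cy']+ci['f']*q[:,1]/q[:,2]]
def cloud(ci,d):
    v,u=np.mgrid[:480,:640];q=np.stack([(u-ci['cx'])/ci['f']*d,(v-ci['cy'])/ci['f']*d,d],-1)
    return (q-ci['t'])@np.array(ci['R'])
def rects(ci,m,z,amin=30):
    "contours on mask -> min area rect on plane z: centre, long side, short side, yaw of long axis (deg)"
    out=[]
    for c in cv2.findContours(m.astype(np.uint8),cv2.RETR_EXTERNAL,cv2.CHAIN_APPROX_NONE)[0]:
        if cv2.contourArea(c)<amin: continue
        P=ray(ci,c[:,0,:],z)[:,:2]
        (cx,cy),(w,h),a=cv2.minAreaRect((P*1000).astype(np.float32))
        if h>w: a+=90;w,h=h,w
        M=cv2.moments(c)
        out.append((cx/1000,cy/1000,w,h,(a+90)%180-90,cv2.contourArea(c),M['m10']/M['m00'],M['m01']/M['m00']))
    return out
def goto(x,y,z,yaw=None,o=None):
    "print shift cm in tool axes to reach world target; yaw deg = wanted angle of tool x axis (mod 180)"
    o=o or get_obs();R=Ro.from_quat(o['tool_rot']).as_matrix()
    s=R.T@(np.array([x,y,z])-o['eef_pos'])*100
    ty=np.degrees(np.arctan2(R[1,0],R[0,0]))
    r=None
    if yaw is not None:
        r=-((yaw-ty+90)%180-90)  # tool z down
    print('shift cm',np.round(s,2),'roll',None if r is None else round(r,1),'tool x yaw',round(ty,1),'j6',round(o['joint_pos'][5],2))
E
python3 - <<'E'
from h import *
for n in ['top','scene']:
    p,d,ci=cam(n);P=cloud(ci,d);hsv=cv2.cvtColor(p,cv2.COLOR_RGB2HSV)
    br=(hsv[...,1]>150)&(hsv[...,0]>12)&(hsv[...,0]<30)&(p[...,0]>70)
    for r in rects(ci,br,.016): print(n,'brass',np.round(r,3))
    z=P[...,2]
    print('bench z',np.median(z[300:400,400:600]))
    for c in [(263,247),(301,246),(339,244),(376,243),(327,310),(322,330),(150,273),(450,160)] if n=='top' else [(433,335),(360,200)]:
        print(c,np.round(P[c[1],c[0]],3),p[c[1],c[0]])
E
```

```text
top brass [ 4.38000e-01 -3.16000e-01  3.52470e+01  2.55190e+01 -8.97870e+01
  2.30000e+02  4.86835e+02  3.27499e+02]
top brass [ 4.65000e-01 -1.82000e-01  3.36650e+01  2.69680e+01 -6.36630e+01
  2.26000e+02  4.13429e+02  3.12427e+02]
top brass [ 5.34000e-01 -3.20000e-01  3.41560e+01  2.72720e+01 -6.05770e+01
  2.30500e+02  4.86392e+02  2.75520e+02]
bench z 0.0008934934397621713
(263, 247) [0.586 0.097 0.046] [81 79 79]
(301, 246) [0.588 0.027 0.045] [78 76 76]
(339, 244) [ 0.591 -0.043  0.046] [79 78 75]
(376, 243) [ 0.592 -0.11   0.053] [85 82 81]
(327, 310) [ 0.472 -0.02   0.105] [70 46 27]
(322, 330) [ 0.432 -0.012  0.002] [20 25 19]
(150, 273) [0.538 0.314 0.027] [57 57 57]
(450, 160) [ 0.738 -0.241  0.081] [112 112 106]
scene brass [ 4.68000e-01 -1.82000e-01  3.57480e+01  2.85370e+01 -6.14070e+01
  1.83500e+02  2.82881e+02  1.57626e+02]
scene brass [  0.537  -0.32   35.612  28.602 -61.402 186.5   205.195 155.549]
scene brass [  0.441  -0.317  36.05   28.686 -89.074 157.5   233.142 124.709]
bench z 0.00015953876781594193
(433, 335) [0.674 0.23  0.002] [71 68 66]
(360, 200) [ 0.482 -0.003  0.006] [8 4 6]
```

Run:
```python
import cv2
a=cv2.imread('pics/top0.png')
cv2.imwrite('pics/tz1.png',cv2.resize(a[210:350,230:410],None,fx=4.4,fy=4.2,interpolation=cv2.INTER_CUBIC))
cv2.imwrite('pics/tz2.png',cv2.resize(a[250:340,120:240],None,fx=6,fy=6,interpolation=cv2.INTER_CUBIC)*2)
```

```text
(no output)
```

View pics/tz1.png

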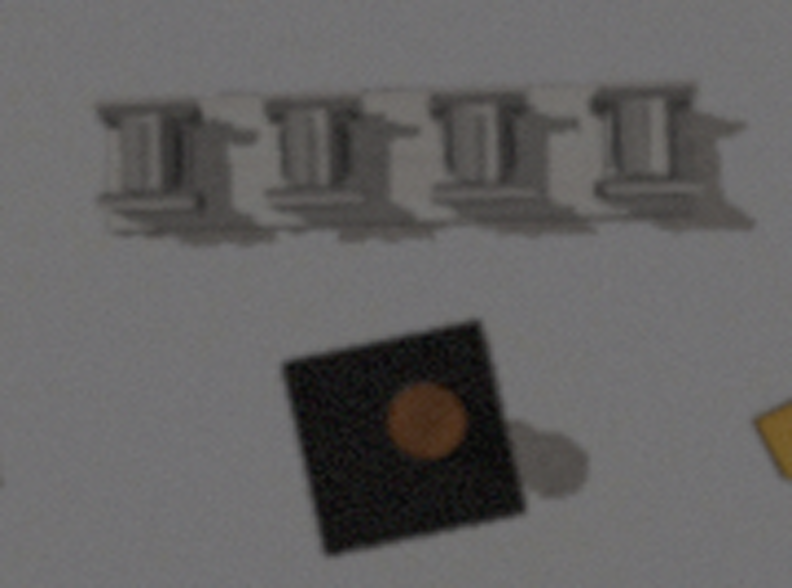

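View pics/tz2.png

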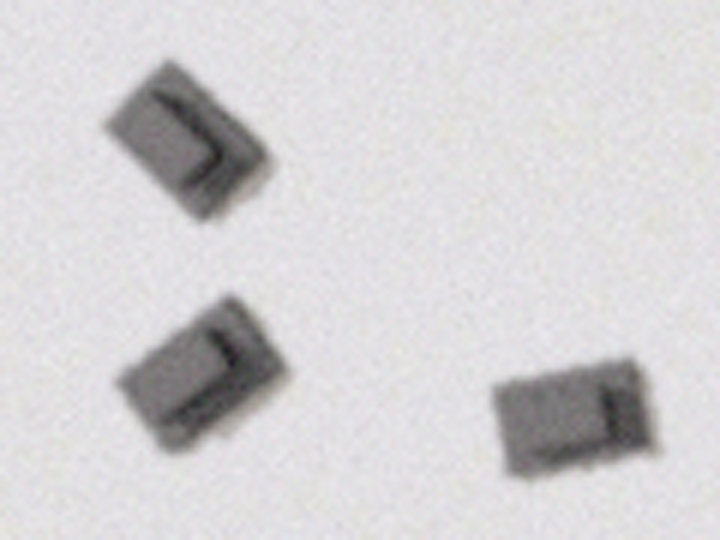

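Run:
```python
from h import *
o=get_obs();ci=optics.camera_info('wrist');R=np.array(ci['R']);c=-R.T@ci['t'];T=Ro.from_quat(o['tool_rot']).as_matrix()
print(T.round(3));print('cam in tool',(T.T@(c-o['eef_pos'])).round(3));print('optical axis in tool',(T.T@R[2]).round(3),'cam x',(T.T@R[0]).round(3))
# target: look at housing from camera: TCP such that
goto(.588-.0,-.008-.05,.30,0)
goto(.588,-.008,.30,180)
```

```text
[[ 0.284  0.959 -0.   ]
 [ 0.959 -0.284 -0.001]
 [-0.001  0.    -1.   ]]
cam in tool [-0.    -0.073 -0.129]
optical axis in tool [0.    0.29  0.957] cam x [ 1.     0.001 -0.   ]
shift cm [-38.85  58.03  -5.47] roll 73.5 tool x yaw 73.5 j6 1.57
shift cm [-34.06  56.61  -5.48] roll 73.5 tool x yaw 73.5 j6 1.57
```

Run:
```python
from h import *
goto(.588,.03,.24,0)
```

```text
shift cm [-30.41  55.53   0.52] roll 73.5 tool x yaw 73.5 j6 1.57
```

```bash
python3 -m inch '[[[8.5,-15,27,0,36],[8.5,-15,27,0,36],[8.5,-15,27,0,36],[8.5,-15,27,0,36],[8.5,-15,27,0,36]]]'
python3 - <<'E'
from h import *
goto(.588,.03,.24,0)
E
```

```text
clock: 0.88
eef_pos: [0.3593, 0.2571, 0.2452]
tool_rot: [0.947, 0.321, 0.0, 0.0]
ft_force: [-0.2, 0.1, 0.1]
grip_width: 0.0846
shift cm [ 4.32 31.94  0.53] roll 37.5 tool x yaw 37.5 j6 1.54
```

```bash
python3 -m inch '[[[8.5,4.3,31.9,0.5,37.5],[8.5,4.3,31.9,0.5,37.5],[8.5,4.3,31.9,0.5,37.5],[8.5,4.3,31.9,0.5,37.5],[8.5,4.3,31.9,0.5,37.5]]]'
python3 - <<'E'
from h import *
goto(.588,.03,.24,0)
E
```

```text
clock: 1.5
eef_pos: [0.5808, 0.0365, 0.2404]
tool_rot: [1.0, -0.0, 0.0, 0.0]
ft_force: [1.1, 1.6, -0.0]
grip_width: 0.0851
shift cm [0.73 0.65 0.04] roll -0.1 tool x yaw -0.1 j6 1.63
```

Run:
```python
from h import *
cam('wrist');p,d,ci=cam('wrist','w1');np.savez('w1.npz',p=p,d=d,**{k:ci[k] for k in ci})
P=cloud(ci,d);print(get_obs()['eef_pos'])
```

```text
[0.58273489 0.03344949 0.23866027]
```

View pics/w1.png

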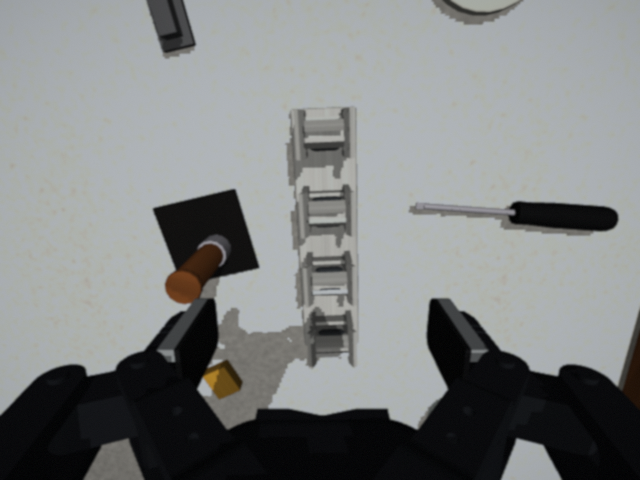

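Run:
```python
from h import *
D=np.load('w1.npz');ci={k:D[k] for k in D};p,d=ci['p'],ci['d'];P=cloud(ci,d)
z=P[...,2];m=np.zeros(z.shape,bool);m[90:380,285:365]=1
print(np.histogram(z[m],bins=np.arange(-.01,.08,.004)))
mt=m&(z>.052)&(z<.066)
cv2.imwrite('pics/w1m.png',cv2.resize(np.hstack([(mt*255)[90:380,270:380],p[90:380,270:380,1]]).astype(np.uint8),None,fx=2,fy=2))
for r in rects(ci,mt,.056,8): print(np.round(r,3))
X=P[m&(z>.051)&(z<.066)];print(len(X),X.min(0),X.max(0), np.median(X,0))
# base plate bounds at z=.010
mb=m&(z>.006)&(z<.016)
print(np.round(P[mb].min(0),3),P[mb].max(0))
r=cv2.minAreaRect((P[m&(z>.006)][:,:2]*1000).astype(np.float32));print(r)
```

```text
(array([   0,    2, 7797,  401, 1039, 4936,  161,  194,  605,  208,  163,
        120,  212,  585, 1781, 1686, 3195,   41,    0,    0,    0,    0]), array([-0.01 , -0.006, -0.002,  0.002,  0.006,  0.01 ,  0.014,  0.018,
        0.022,  0.026,  0.03 ,  0.034,  0.038,  0.042,  0.046,  0.05 ,
        0.054,  0.058,  0.062,  0.066,  0.07 ,  0.074,  0.078]))
[ 5.96000e-01 -1.16000e-01  3.14810e+01  5.25900e+00  2.31300e+00
  1.12000e+02  3.32482e+02  3.54534e+02]
[ 5.96000e-01 -1.04000e-01  3.20730e+01  9.21500e+00 -5.70000e-01
  2.09500e+02  3.31918e+02  3.44516e+02]
[ 5.74000e-01 -1.11000e-01  4.20770e+01  6.45600e+00 -8.75110e+01
  1.70500e+02  3.10467e+02  3.49588e+02]
[ 6.17000e-01 -1.10000e-01  4.30620e+01  6.01200e+00 -8.73970e+01
  1.64500e+02  3.53710e+02  3.47949e+02]
[ 5.94000e-01 -4.70000e-02  3.25140e+01  4.72500e+00  1.79500e+00
  1.18500e+02  3.29691e+02  2.91807e+02]
[ 5.94000e-01 -3.50000e-02  3.22880e+01  8.39000e+00  1.77800e+00
  2.25500e+02  3.30138e+02  2.80810e+02]
[ 5.72000e-01 -4.20000e-02  4.16340e+01  6.44400e+00 -8.81060e+01
  2.09000e+02  3.06888e+02  2.86359e
[... 497 characters left out ...]
 3.51783e+02  2.14293e+02]
[5.89000e-01 9.20000e-02 3.27930e+01 6.82900e+00 1.87100e+00 2.60500e+02
 3.24739e+02 1.40995e+02]
[5.89000e-01 1.04000e-01 3.25260e+01 6.80000e+00 1.86300e+00 2.80000e+02
 3.24584e+02 1.26789e+02]
[ 5.6800e-01  9.7000e-02  4.0310e+01  6.1570e+00 -8.8309e+01  2.9350e+02
  2.9818e+02  1.3468e+02]
[ 6.11000e-01  9.90000e-02  4.09300e+01  6.39700e+00 -8.73680e+01
  3.00500e+02  3.50481e+02  1.32724e+02]
4563 [ 0.56406679 -0.13352759  0.0510028 ] [0.62141842 0.11911324 0.0597514 ] [0.59220607 0.02329222 0.05509522]
[ 0.558 -0.134  0.007] [0.62693021 0.12128903 0.01595192]
((592.6708984375, -6.155120849609375), (62.19814682006836, 254.30223083496094), 1.872593641281128)
```

View pics/w1m.png

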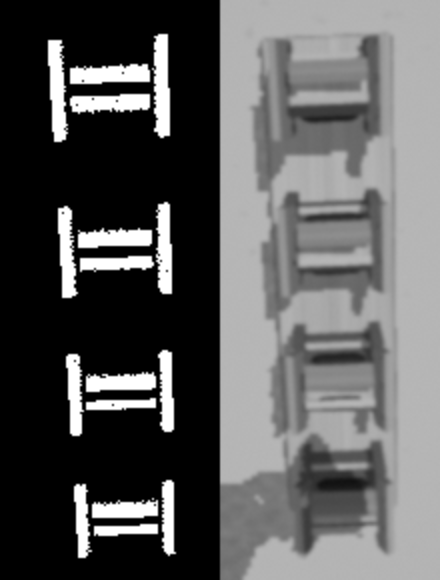

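Run:
```python
from h import *
goto(.467,-.182,.12,28)
```

```text
shift cm [-11.43  21.6   11.91] roll -28.4 tool x yaw -0.4 j6 1.64
```

```bash
python3 -m inch '[[[8.5,-11.4,21.6,12,-28.4],[8.5,-11.4,21.6,12,-28.4],[8.5,-11.4,21.6,12,-28.4],[8.5,-11.4,21.6,12,-28.4],[8.5,-11.4,21.6,12,-28.4]]]'
cat >> h.py <<'E'
def brass(name,z=.016):
    cam('wrist');p,d,ci=cam('wrist',name);hsv=cv2.cvtColor(p,cv2.COLOR_RGB2HSV)
    P=cloud(ci,d)
    br=(hsv[...,1]>110)&(hsv[...,0]>10)&(hsv[...,0]<32)&(p[...,0]>50)
    print('eef',get_obs()['eef_pos'].round(4))
    for r in rects(ci,br&(abs(P[...,2]-z)<.006),z,300): print('brass',np.round(r,4))
    return p,d,ci,br
E
python3 - <<'E'
from h import *
brass('w2')
goto(.467,-.182,.12,28)
E
```

```text
clock: 2.22
eef_pos: [0.4642, -0.1832, 0.1174]
tool_rot: [0.971, 0.241, -0.002, 0.0]
ft_force: [0.8, 0.6, -0.6]
grip_width: 0.0851
eef [ 0.4645 -0.183   0.1175]
brass [ 5.276000e-01 -3.047000e-01  2.823360e+01  1.101670e+01  3.088950e+01
  3.080000e+02  3.240747e+02  4.084632e+02]
brass [ 4.438000e-01 -3.148000e-01  4.068600e+01  2.174070e+01 -8.878050e+01
  1.129500e+03  2.193789e+02  3.764107e+02]
brass [ 4.669000e-01 -1.815000e-01  3.767470e+01  2.913040e+01 -6.353190e+01
  2.233500e+03  3.295395e+02  2.398628e+02]
shift cm [ 0.27  0.03 -0.25] roll -0.2 tool x yaw 27.8 j6 0.71
```

View pics/w2.png

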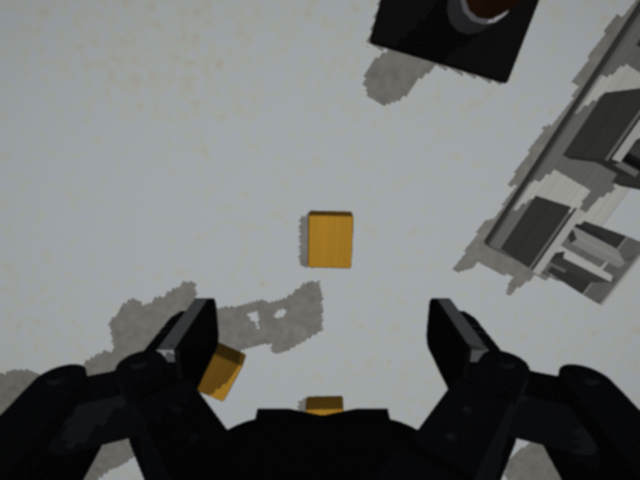

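Run:
```python
from h import *
goto(.467,-.1815,.017,27)
```

```text
shift cm [ 3.300e-01 -1.000e-02  1.005e+01] roll 0.8 tool x yaw 27.8 j6 0.71
```

```bash
python3 -m inch '[[[8.5,0.3,0,5,0.8],[8.5,0.3,0,9,0.8],[8.5,0.3,0,10,0.8],[6,0.3,0,10,0.8],[2,0.3,0,10,0.8]]]';python3 -m inch '[[[2,0,0,0,0],[2,0,0,0,0],[2,0,0,-1,0],[2,0,0,-6,0],[2,0,0,-9,0]]]'
python3 - <<'E'
from h import *
brass('w3',.1)
goto(.5947,-.0762,.11,1.8)
E
```

```text
clock: 2.95
eef_pos: [0.4685, -0.1819, 0.0193]
tool_rot: [0.972, 0.234, -0.0, 0.001]
ft_force: [0.2, -0.3, -0.4]
grip_width: 0.051
clock: 3.58
eef_pos: [0.4693, -0.1821, 0.1119]
tool_rot: [0.972, 0.233, 0.001, 0.002]
ft_force: [0.5, 0.0, -1.1]
grip_width: 0.0279
eef [ 0.4714 -0.1829  0.1135]
brass [ 4.635000e-01 -1.663000e-01  2.838220e+01  3.676700e+00  2.686740e+01
  4.145000e+02  3.220768e+02  2.603587e+02]
shift cm [15.83 -3.91  0.39] roll 25.2 tool x yaw 27.0 j6 0.73
```

View pics/w3.png

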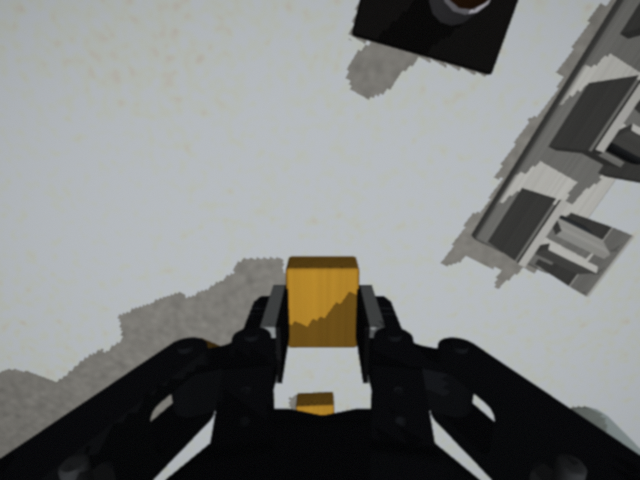

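```bash
cat >> h.py <<'E'
def held(name,zrel=-.002,save=True):
    "centre of held brass block top face in the tool frame, via face mask by depth"
    o=get_obs();p,d,ci=cam('wrist',name);hsv=cv2.cvtColor(p,cv2.COLOR_RGB2HSV);P=cloud(ci,d)
    br=(hsv[...,1]>110)&(hsv[...,0]>10)&(hsv[...,0]<32)
    br[:, :270]=0;br[:,375:]=0;br[:240]=0;br[365:]=0
    z=P[...,2][br];zt=np.percentile(z,90);print('top z',zt.round(4),'tcp z',o['eef_pos'][2].round(4))
    T=Ro.from_quat(o['tool_rot']).as_matrix()
    for r in rects(ci,br&(P[...,2]>zt-.003),zt,300):
        c=np.array([r[0],r[1],zt]);print(np.round(r,4),'offset in tool mm',(T.T@(c-o['eef_pos'])*1000).round(1))
E
python3 - <<'E'
from h import *
held('w4')
E
```

```text
top z 0.1098 tcp z 0.1135
[ 4.705000e-01 -1.805000e-01  3.667860e+01  3.013130e+01 -6.321350e+01
  5.541000e+03  3.219715e+02  3.060896e+02] offset in tool mm [ 0.3 -2.5  3.7]
```

Run:
```python
from h import *
goto(.5945,-.0787,.12,1.8)
```

```text
shift cm [15.8  -3.58 -0.85] roll 25.2 tool x yaw 27.0 j6 0.73
```

```bash
python3 -m inch '[[[2,8,-1.8,-0.8,13],[2,15.8,-3.6,-0.8,25.2],[2,15.8,-3.6,-0.8,25.2],[2,15.8,-3.6,-0.8,25.2],[2,15.8,-3.6,-0.8,25.2]]]'
python3 - <<'E'
from h import *
cam('wrist');held('w5')
goto(.5945,-.0787,.06,1.8)
E
```

```text
clock: 4.35
eef_pos: [0.5927, -0.0785, 0.1176]
tool_rot: [1.0, 0.016, -0.0, 0.002]
ft_force: [0.1, -0.2, -1.0]
grip_width: 0.0282
top z 0.1143 tcp z 0.118
[ 5.929000e-01 -7.620000e-02  3.662990e+01  3.017610e+01 -8.839140e+01
  5.570000e+03  3.218671e+02  3.061848e+02] offset in tool mm [ 0.4 -2.8  3.7]
shift cm [ 0.17 -0.07  5.84] roll -0.1 tool x yaw 1.7 j6 1.41
```

View pics/w5.png

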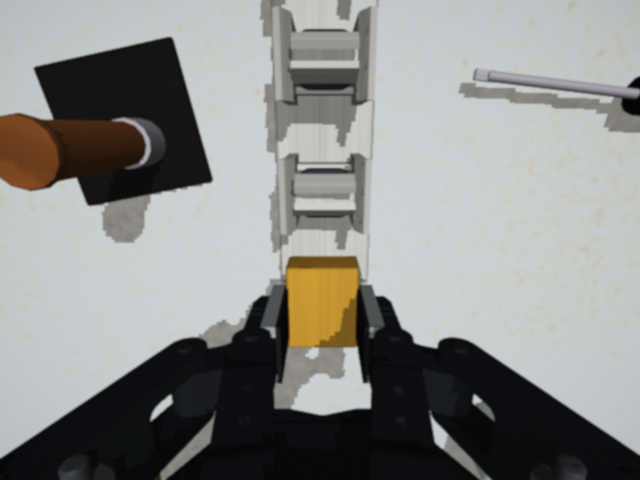

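```bash
cat >> h.py <<'E'
def rails(name,zlo=.050,zhi=.061,xr=(.55,.64)):
    p,d,ci=cam('wrist',name);P=cloud(ci,d);z=P[...,2]
    m=(z>zlo)&(z<zhi)&(P[...,0]>xr[0])&(P[...,0]<xr[1])&(abs(P[...,1])<.14)
    for r in rects(ci,m,.056,60):
        if abs(r[4])>60: print('rail',np.round(r[:6],4))
E
python3 - <<'E'
from h import *
rails('w6')
E
```

```text
rail [ 5.89300e-01 -4.17000e-02  4.08452e+01  4.07411e+01 -8.81312e+01
  1.53550e+03]
rail [ 5.95500e-01  2.78000e-02  4.10143e+01  4.09183e+01 -8.81784e+01
  2.44050e+03]
rail [ 5.70700e-01  2.71000e-02  4.10075e+01  7.94280e+00 -8.81745e+01
  1.27250e+03]
```

```bash
python3 -m inch '[[[2,0.18,0,0,0],[2,0.18,0,2,0],[2,0.18,0,4,0],[2,0.18,0,6,0],[2,0.18,0,6,0]]]'
python3 - <<'E'
from h import *
cam('wrist');held('w7');print(get_obs()['ft_force'])
goto(.5947,-.0787,.031,1.8)
E
```

```text
clock: 5.12
eef_pos: [0.5932, -0.0799, 0.0574]
tool_rot: [1.0, 0.015, -0.001, 0.002]
ft_force: [0.4, -0.4, -1.2]
grip_width: 0.028
top z 0.0548 tcp z 0.0585
[ 5.94500e-01 -7.75000e-02  3.71101e+01  3.01825e+01 -8.84911e+01
  5.59350e+03  3.21917e+02  3.06262e+02] offset in tool mm [ 0.4 -2.5  3.7]
[ 0.92226232  0.63751759 -0.58689554]
shift cm [-0.03 -0.14  2.84] roll -0.1 tool x yaw 1.7 j6 1.41
```

View pics/w7.png

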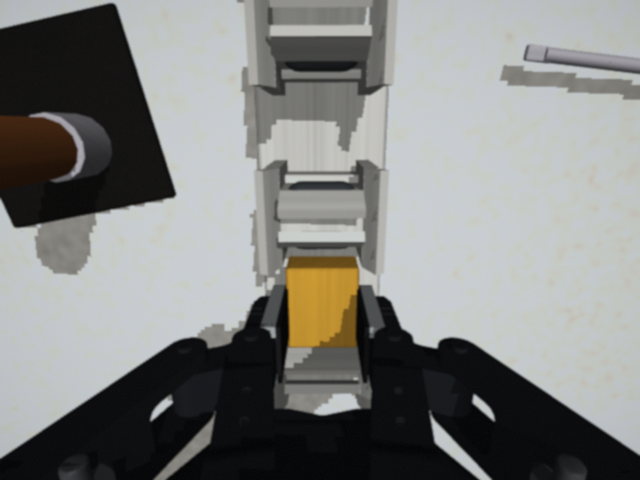

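```bash
python3 -m inch '[[[2,0,-0.1,0,0],[2,0,-0.1,1,0],[2,0,-0.1,2,0],[2,0,-0.1,2.75,0],[2,0,-0.1,2.75,0]]]'
python3 - <<'E'
from h import *
cam('wrist');held('w8');print(get_obs()['ft_force'])
E
```

```text
clock: 5.85
eef_pos: [0.5952, -0.079, 0.0314]
tool_rot: [1.0, 0.015, 0.001, 0.002]
ft_force: [-0.8, 0.8, -1.0]
grip_width: 0.0281
top z 0.0278 tcp z 0.0315
[ 5.958000e-01 -7.820000e-02  3.270460e+01  3.054940e+01 -8.840280e+01
  4.958500e+03  3.219216e+02  3.106491e+02] offset in tool mm [ 0.6 -0.9  3.6]
[ 0.74086951  0.43300696 -0.24491222]
```

View pics/w8.png

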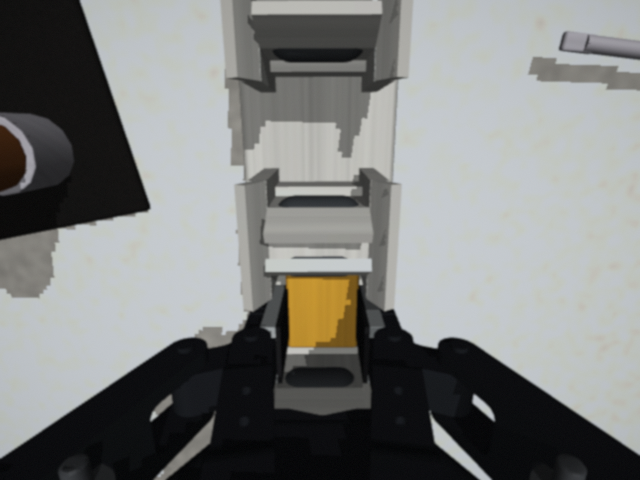

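```bash
python3 -m inch '[[[2,0,0,0.15,0],[4.5,0,0,0.15,0],[5,0,0,0.15,0],[5,0,0,0,0],[5,0,0,-2,0]]]';python3 -m inch '[[[5,0,0,-5,0],[8,0,0,-10,0],[8.5,0,0,-10,0],[8.5,0,0,-10,0],[8.5,0,0,-10,0]]]'
python3 - <<'E'
from h import *
brass('w9',.026);rails('w9')
E
```

```text
clock: 6.58
eef_pos: [0.5936, -0.0788, 0.05]
tool_rot: [1.0, 0.015, -0.001, 0.002]
ft_force: [-0.3, -0.5, 0.3]
grip_width: 0.0497
clock: 7.2
eef_pos: [0.5925, -0.0783, 0.1481]
tool_rot: [1.0, 0.015, -0.003, 0.001]
ft_force: [0.0, 0.1, -0.8]
grip_width: 0.085
eef [ 0.5927 -0.0784  0.1482]
brass [ 5.959000e-01 -7.730000e-02  3.709230e+01  2.949870e+01 -8.717430e+01
  1.857500e+03  3.268563e+02  2.312613e+02]
rail [ 6.16700e-01 -1.09700e-01  4.28730e+01  7.56580e+00 -8.80594e+01
  5.39000e+02]
rail [ 5.91700e-01 -1.10500e-01  4.28968e+01  4.09093e+01 -8.81505e+01
  8.18000e+02]
rail [ 5.70500e-01  2.71000e-02  4.06180e+01  7.56070e+00 -8.81507e+01
  9.15000e+02]
```

View pics/w9.png

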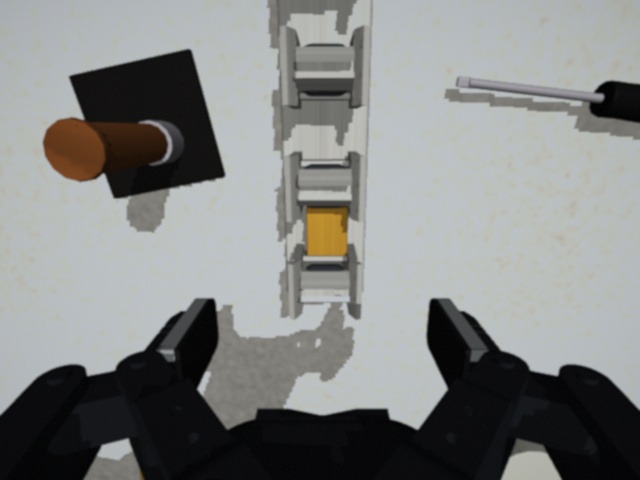

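Run:
```python
from h import *
goto(.536,-.320,.12,29)
```

```text
shift cm [-6.39 23.98  2.94] roll -27.3 tool x yaw 1.7 j6 1.41
```

```bash
python3 -m inch '[[[8.5,-6.4,24,3,-27.3],[8.5,-6.4,24,3,-27.3],[8.5,-6.4,24,3,-27.3],[8.5,-6.4,24,3,-27.3],[8.5,-6.4,24,3,-27.3]]]'
python3 - <<'E'
from h import *
brass('w10')
E
```

```text
clock: 7.98
eef_pos: [0.5337, -0.3241, 0.1177]
tool_rot: [0.969, 0.247, -0.003, 0.0]
ft_force: [-0.1, 0.7, -0.5]
grip_width: 0.085
eef [ 0.5349 -0.3212  0.1183]
brass [ 5.365000e-01 -3.200000e-01  3.735630e+01  2.927650e+01 -6.117370e+01
  2.213000e+03  3.276290e+02  2.387288e+02]
brass [ 4.415000e-01 -3.166000e-01  3.778360e+01  3.086170e+01 -8.987280e+01
  2.741000e+03  1.988664e+02  1.647257e+02]
```

View pics/w10.png

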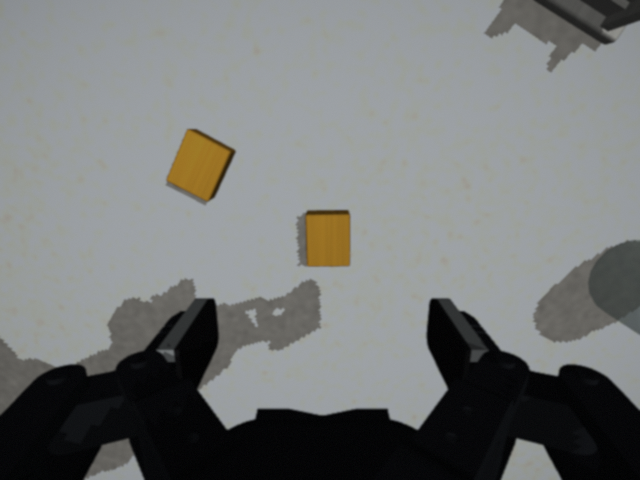

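Run:
```python
from h import *
goto(.5365,-.320,.016,28.8)
```

```text
shift cm [ 0.26 -0.02 10.23] roll 0.0 tool x yaw 28.8 j6 0.53
```

```bash
python3 -m inch '[[[8.5,0.2,-0.1,5,0],[8.5,0.2,-0.1,9,0],[8.5,0.2,-0.1,10.2,0],[6,0.2,-0.1,10.2,0],[2,0.2,-0.1,10.2,0]]]';python3 -m inch '[[[2,0,0,0,0],[2,0,0,0,0],[2,0,0,-1,0],[2,0,0,-6,0],[2,0,0,-10,0]]]'
python3 - <<'E'
from h import *
cam('wrist');held('w11');
goto(.5925,-.0062-.0025,.12,1.8)
E
```

```text
clock: 8.7
eef_pos: [0.5373, -0.3198, 0.0184]
tool_rot: [0.968, 0.249, -0.002, 0.001]
ft_force: [0.5, -0.1, -0.0]
grip_width: 0.0509
clock: 9.32
eef_pos: [0.5374, -0.3195, 0.12]
tool_rot: [0.968, 0.249, -0.002, 0.001]
ft_force: [0.4, -0.2, -2.0]
grip_width: 0.0279
top z 0.1233 tcp z 0.1266
[ 5.400000e-01 -3.198000e-01  3.678590e+01  3.056340e+01 -6.121110e+01
  5.547000e+03  3.220899e+02  3.093988e+02] offset in tool mm [ 0.4 -1.3  3.2]
shift cm [ 19.65 -24.88   0.22] roll 27.1 tool x yaw 28.9 j6 0.53
```

```bash
python3 -m inch '[[[2,19.6,-25,0.2,27.1],[2,19.6,-25,0.2,27.1],[2,19.6,-25,0.2,27.1],[2,19.6,-25,0.2,27.1],[2,19.6,-25,0.2,27.1]]]'
python3 - <<'E'
from h import *
goto(.5926,-.0078,.09,1.8)
E
```

```text
clock: 10.05
eef_pos: [0.5894, -0.0149, 0.1195]
tool_rot: [1.0, 0.015, 0.003, 0.005]
ft_force: [1.4, -0.7, -1.7]
grip_width: 0.028
shift cm [ 0.33 -0.72  2.94] roll -0.0 tool x yaw 1.8 j6 1.52
```

```bash
python3 -m inch '[[[2,0.2,-0.7,0,0],[2,0.3,-0.7,1,0],[2,0.3,-0.7,2,0],[2,0.3,-0.7,3,0],[2,0.3,-0.7,3,0]]]'
python3 - <<'E'
from h import *
cam('wrist');held('w12');rails('w12')
goto(.5926,-.0078,.06,1.8)
E
```

```text
clock: 10.68
eef_pos: [0.591, -0.0093, 0.0877]
tool_rot: [1.0, 0.014, 0.001, 0.005]
ft_force: [0.3, 0.7, -2.6]
grip_width: 0.0281
top z 0.0852 tcp z 0.0886
[ 5.920000e-01 -7.500000e-03  3.758660e+01  3.058690e+01 -8.754640e+01
  5.603500e+03  3.219335e+02  3.095512e+02] offset in tool mm [ 0.3 -1.5  3.3]
rail [ 5.70600e-01  2.76000e-02  4.14380e+01  7.66780e+00 -8.82268e+01
  1.25800e+03]
rail [ 6.09900e-01  9.54000e-02  3.48228e+01  8.28790e+00 -8.94878e+01
  1.59450e+03]
shift cm [-0.01 -0.11  2.96] roll -0.1 tool x yaw 1.7 j6 1.53
```

View pics/w12.png

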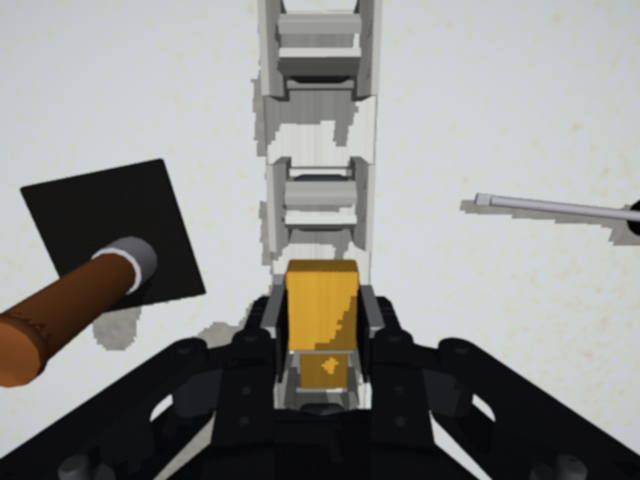

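```bash
python3 -m inch '[[[2,0.03,-0.1,1,0],[2,0.03,-0.1,2.5,0],[2,0.03,-0.1,4,0],[2,0.03,-0.1,5,0],[2,0.03,-0.1,5.7,0]]]'; python3 -m inch '[[[2,0,0,0,0],[2,0,0,0,0],[4.5,0,0,0,0],[5,0,0,0,0],[5,0,0,-0.5,0]]]';  python3 -m inch '[[[5,0,0,-2,0],[5,0,0,-6,0],[8.5,0,0,-11,0],[8.5,0,0,-11,0],[8.5,0,0,-11,0]]]'
python3 - <<'E'
from h import *
brass('w13',.026)
goto(.441,-.317,.12,0)
E
```

```text
clock: 11.45
eef_pos: [0.5926, -0.0081, 0.0313]
tool_rot: [1.0, 0.015, 0.002, 0.005]
ft_force: [0.2, 0.8, -2.6]
grip_width: 0.0283
clock: 12.08
eef_pos: [0.5925, -0.008, 0.0365]
tool_rot: [1.0, 0.015, 0.002, 0.005]
ft_force: [0.1, 0.8, 0.5]
grip_width: 0.0503
clock: 12.7
eef_pos: [0.5919, -0.007, 0.1467]
tool_rot: [1.0, 0.015, 0.002, 0.005]
ft_force: [-0.9, 0.3, -0.6]
grip_width: 0.0848
eef [ 0.5909 -0.0071  0.1451]
brass [ 5.962000e-01 -8.020000e-02  3.009210e+01  2.935930e+01 -8.841500e+01
  1.223000e+03  3.245282e+02  3.224452e+02]
brass [ 5.936000e-01 -7.400000e-03  3.691350e+01  2.943850e+01 -8.837610e+01
  1.869500e+03  3.238702e+02  2.333340e+02]
shift cm [-15.91  30.51   2.77] roll 1.7 tool x yaw 1.7 j6 1.53
```

View pics/w13.png

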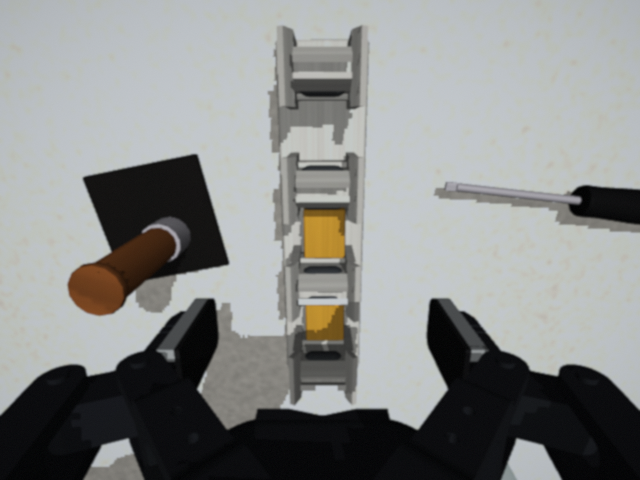

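```bash
python3 -m inch '[[[8.5,-16,30.5,2.8,1.5],[8.5,-16,30.5,2.8,1.5],[8.5,-16,30.5,2.8,1.5],[8.5,-16,30.5,2.8,1.5],[8.5,-16,30.5,2.8,1.5]]]';python3 - <<'E'
from h import *
goto(.4413,-.3168,.12,0)
E
```

```text
clock: 13.42
eef_pos: [0.4529, -0.2878, 0.1207]
tool_rot: [1.0, 0.002, -0.001, 0.004]
ft_force: [1.0, -0.7, -0.3]
grip_width: 0.0851
shift cm [-1.18  2.89  0.09] roll 0.2 tool x yaw 0.2 j6 1.0
```

```bash
python3 -m inch '[[[8.5,-1.2,2.9,0,0.2],[8.5,-1.2,2.9,0,0.2],[8.5,-1.2,2.9,0,0.2],[8.5,-1.2,2.9,0,0.2],[8.5,-1.2,2.9,0,0.2]]]';python3 - <<'E'
from h import *
brass('w14')
goto(.4413,-.3168,.016,0)
E
```

```text
clock: 14.05
eef_pos: [0.4416, -0.3158, 0.1208]
tool_rot: [1.0, 0.001, -0.001, 0.004]
ft_force: [0.3, -0.1, 0.6]
grip_width: 0.0851
eef [ 0.4415 -0.3161  0.121 ]
brass [ 4.403000e-01 -3.164000e-01  3.724770e+01  2.912500e+01 -8.989820e+01
  2.158000e+03  3.194208e+02  2.387902e+02]
shift cm [-1.00e-02 -1.00e-02  1.05e+01] roll 0.1 tool x yaw 0.1 j6 0.95
```

View pics/w14.png

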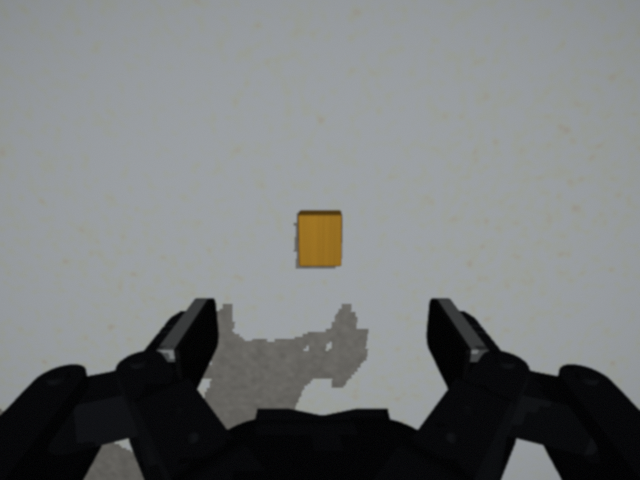

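```bash
python3 -m inch '[[[8.5,-0.1,-0.1,5,0],[8.5,-0.1,-0.1,9,0],[8.5,-0.1,-0.1,10.5,0],[6,-0.1,-0.1,10.5,0],[2,-0.1,-0.1,10.5,0]]]';python3 -m inch '[[[2,0,0,0,0],[2,0,0,0,0],[2,0,0,-1,0],[2,0,0,-6,0],[2,0,0,-10,0]]]'
python3 - <<'E'
from h import *
cam('wrist');held('w15');
goto(.590,.063,.12,1.8)
E
```

```text
clock: 14.78
eef_pos: [0.4417, -0.3168, 0.0176]
tool_rot: [1.0, 0.001, 0.001, 0.005]
ft_force: [-0.5, -0.2, -0.2]
grip_width: 0.051
clock: 15.4
eef_pos: [0.4416, -0.3158, 0.1194]
tool_rot: [1.0, 0.001, 0.001, 0.005]
ft_force: [0.6, -0.5, -1.0]
grip_width: 0.0282
top z 0.1231 tcp z 0.1252
[ 4.450000e-01 -3.165000e-01  3.670750e+01  3.038080e+01  8.984430e+01
  5.636500e+03  3.219309e+02  3.107601e+02] offset in tool mm [ 0.7 -1.3  2.1]
shift cm [ 14.62 -38.07  -0.11] roll -1.7 tool x yaw 0.1 j6 0.95
```

```bash
python3 -m inch '[[[2,14.7,-38,0,-1.7],[2,14.7,-38,0,-1.7],[2,14.7,-38,0,-1.7],[2,14.7,-38,0,-1.7],[2,14.7,-38,0,-1.7]]]';python3 - <<'E'
from h import *
goto(.5902,.062,.09,1.8)
E
```

```text
clock: 16.12
eef_pos: [0.5562, -0.0233, 0.1181]
tool_rot: [1.0, 0.016, 0.004, 0.008]
ft_force: [1.4, -0.8, -0.7]
grip_width: 0.0282
shift cm [ 3.64 -8.46  2.71] roll 0.0 tool x yaw 1.8 j6 1.51
```

```bash
python3 -m inch '[[[2,3.6,-8.5,0,0],[2,3.6,-8.5,0,0],[2,3.6,-8.5,1,0],[2,3.6,-8.5,2.7,0],[2,3.6,-8.5,2.7,0]]]'
python3 - <<'E'
from h import *
cam('wrist');held('w16');rails('w16')
goto(.5902,.062,.06,1.8)
E
```

```text
clock: 16.75
eef_pos: [0.5874, 0.0612, 0.0877]
tool_rot: [1.0, 0.015, 0.002, 0.008]
ft_force: [-0.1, 0.2, -1.7]
grip_width: 0.0284
top z 0.0867 tcp z 0.0889
[ 5.889000e-01  6.290000e-02  3.757760e+01  3.040780e+01 -8.852470e+01
  5.686500e+03  3.220632e+02  3.109528e+02] offset in tool mm [ 0.7 -1.7  2.2]
shift cm [ 0.02 -0.09  3.04] roll -0.1 tool x yaw 1.7 j6 1.65
```

View pics/w16.png

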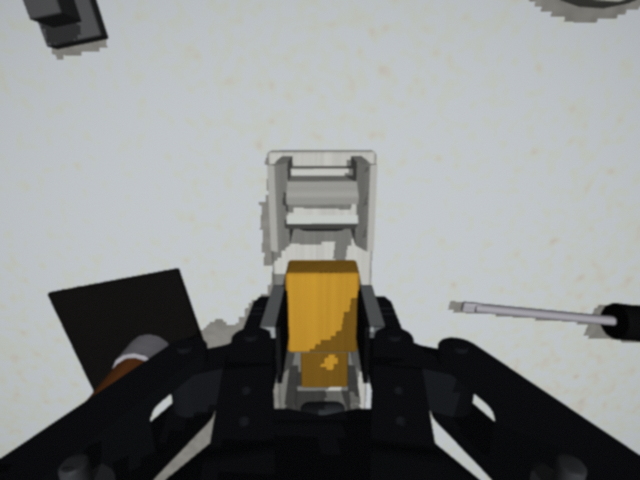

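```bash
python3 -m inch '[[[2,0.03,-0.1,1,0],[2,0.03,-0.1,2.5,0],[2,0.03,-0.1,4,0],[2,0.03,-0.1,5,0],[2,0.03,-0.1,5.9,0]]]'; python3 -m inch '[[[2,0,0,0,0],[2,0,0,0,0],[4.5,0,0,0,0],[5,0,0,0,0],[5,0,0,-0.5,0]]]';  python3 -m inch '[[[5,0,0,-2,0],[5,0,0,-6,0],[8.5,0,0,-11,0],[8.5,0,0,-11,0],[8.5,0,0,-11,0]]]'
python3 - <<'E'
from h import *
brass('w17',.026)
p,d,ci=cam('top','top1')
P=cloud(ci,d);z=P[...,2]
m=(z>.004)&(z<.045)&(P[...,1]>.15)&(P[...,0]<.62)&(P[...,0]>.3)
for r in rects(ci,m,.012,30): print('cap?',np.round(r,3))
E
```

```text
clock: 17.52
eef_pos: [0.5903, 0.0617, 0.0303]
tool_rot: [1.0, 0.015, 0.004, 0.008]
ft_force: [0.4, 1.6, -1.4]
grip_width: 0.0285
clock: 18.15
eef_pos: [0.59, 0.0617, 0.0353]
tool_rot: [1.0, 0.015, 0.004, 0.008]
ft_force: [-1.5, 0.4, 0.1]
grip_width: 0.0502
clock: 18.77
eef_pos: [0.589, 0.0634, 0.1456]
tool_rot: [1.0, 0.015, 0.004, 0.008]
ft_force: [0.1, 0.4, 0.1]
grip_width: 0.0848
eef [0.5881 0.0633 0.144 ]
brass [ 5.963000e-01 -8.580000e-02  2.978560e+01  2.077210e+01  1.382700e+00
  6.200000e+02  3.250629e+02  4.010065e+02]
brass [ 5.939000e-01 -1.070000e-02  2.930000e+01  2.928910e+01  1.482000e+00
  1.209500e+03  3.243464e+02  3.225526e+02]
brass [ 5.912000e-01  6.260000e-02  3.683250e+01  2.932230e+01 -8.842030e+01
  1.875000e+03  3.238987e+02  2.333221e+02]
cap? [  0.545   0.333  20.17   14.056 -43.931  49.5   141.845 269.943]
```

View pics/w17.png

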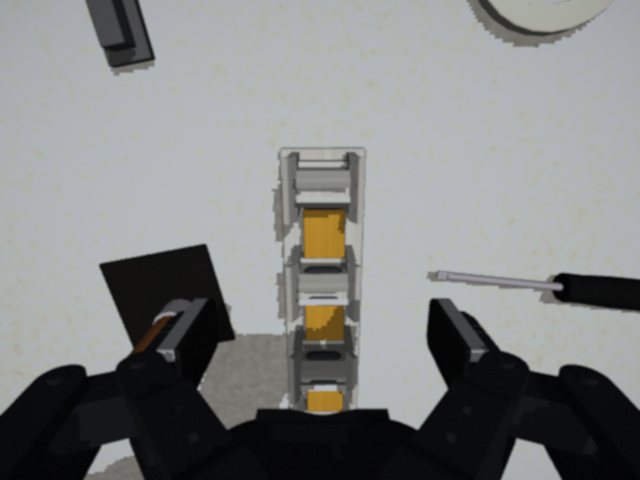

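View pics/top1.png

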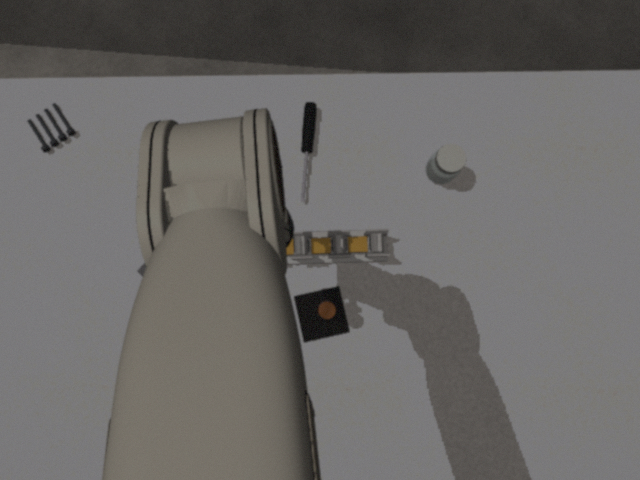

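```bash
cat >> h.py <<'E'
def caps(p,d,ci,zp=.008,amin=60):
    hsv=cv2.cvtColor(p,cv2.COLOR_RGB2HSV);m=(hsv[...,2]<75)&(hsv[...,1]<90)
    P=cloud(ci,d)
    m&=(P[...,2]<.05)&(P[...,2]>.003)
    for r in rects(ci,m,zp,amin): print('cap',np.round(r,4))
    # rib tops
    mr=(P[...,2]>.0185)&(P[...,2]<.032)&(hsv[...,2]<110)
    for r in rects(ci,mr,.024,amin/4): print('rib',np.round(r,4))
E
python3 - <<'E'
from h import *
p=cv2.imread('pics/top0.png')[:,:,::-1].copy();d=np.load('pics/top0.npy');ci=optics.camera_info('top');ci['f']=240/np.tan(np.radians(ci['vfov']/2))
p[:, 240:]=255; p[:250]=255
caps(p,d,ci)
goto(.535,.315,.12,49); goto(.465,.308,.12,-20);goto(.455,.195,.12,-5)
E
```

```text
cap [ 4.510000e-01  1.921000e-01  4.451920e+01  2.915140e+01 -7.744140e+01
  3.190000e+02  2.149796e+02  3.194237e+02]
cap [ 4.645000e-01  3.118000e-01  4.542470e+01  2.964630e+01 -5.266470e+01
  3.340000e+02  1.531048e+02  3.121257e+02]
cap [5.394000e-01 3.194000e-01 4.527110e+01 2.962290e+01 4.668950e+01
 3.250000e+02 1.507067e+02 2.731538e+02]
rib [ 4.51300e-01  1.92300e-01  3.11291e+01  1.56567e+01 -7.86499e+01
  1.20000e+02  2.12850e+02  3.19750e+02]
rib [ 4.644000e-01  3.122000e-01  3.155270e+01  1.685310e+01 -5.272920e+01
  1.295000e+02  1.495894e+02  3.124916e+02]
rib [  0.539    0.3205  30.5674  17.2222  46.5604 132.5    147.0302 272.8679]
shift cm [ -4.54 -25.35   1.95] roll -47.3 tool x yaw 1.7 j6 1.66
shift cm [-11.56 -24.86   1.93] roll 21.7 tool x yaw 1.7 j6 1.66
shift cm [-12.9 -13.6   2.1] roll 6.7 tool x yaw 1.7 j6 1.66
```

```bash
python3 - <<'E'
from h import *
goto(.451,.192,.12,12)
E
python3 -m inch '[[[8.5,-13.3,-13.3,2.1,-10.3],[8.5,-13.3,-13.3,2.1,-10.3],[8.5,-13.3,-13.3,2.1,-10.3],[8.5,-13.3,-13.3,2.1,-10.3],[8.5,-13.3,-13.3,2.1,-10.3]]]'
python3 - <<'E'
from h import *
cam('wrist');p,d,ci=cam('wrist','w18');caps(p,d,ci,amin=1000)
goto(.451,.192,.024,12)
E
```

```text
shift cm [-13.31 -13.31   2.11] roll -10.3 tool x yaw 1.7 j6 1.66
clock: 19.55
eef_pos: [0.4511, 0.1919, 0.1196]
tool_rot: [0.994, 0.105, 0.001, 0.008]
ft_force: [0.5, -0.2, 0.5]
grip_width: 0.0852
cap [ 4.530000e-01  1.952000e-01  4.507420e+01  2.882770e+01 -7.805490e+01
  2.477500e+03  3.236499e+02  2.286398e+02]
cap [5.409000e-01 3.229000e-01 4.806280e+01 2.976170e+01 4.686080e+01
 4.022000e+03 5.098086e+02 6.027650e+01]
cap [ 4.66100e-01  3.14200e-01  4.43370e+01  2.96339e+01 -5.22458e+01
  3.88850e+03  3.86440e+02  4.70742e+01]
rib [ 4.537000e-01  1.953000e-01  3.103110e+01  1.564680e+01 -7.845520e+01
  1.045500e+03  3.247170e+02  2.363886e+02]
rib [5.404000e-01 3.223000e-01 3.260770e+01 1.679690e+01 4.680210e+01
 1.755000e+03 5.231666e+02 5.710240e+01]
rib [ 4.664000e-01  3.144000e-01  3.003130e+01  1.725070e+01 -5.235030e+01
  1.760500e+03  3.920643e+02  4.162980e+01]
shift cm [-0.12 -0.26  9.59] roll -0.0 tool x yaw 12.0 j6 1.77
```

View pics/w18.png

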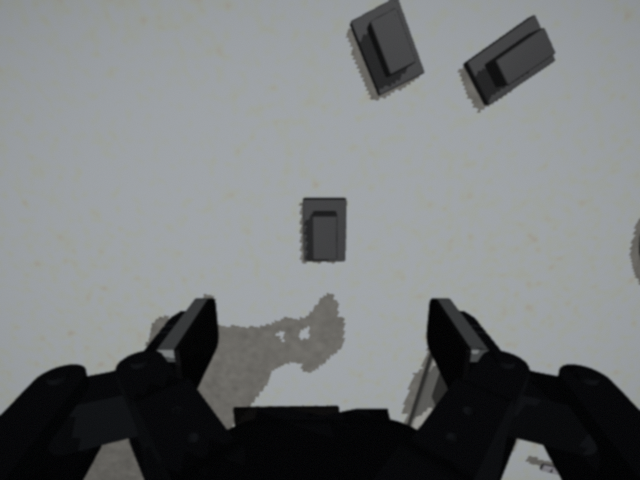

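Run:
```python
from h import *
goto(.4537,.1953,.024,11.7); print(Ro.from_quat(get_obs()['tool_rot']).as_matrix()[:,2])
```

```text
shift cm [ 0.21 -0.53  9.59] roll 0.3 tool x yaw 12.0 j6 1.77
[ 0.00514867 -0.01607702 -0.9998575 ]
```

```bash
python3 -m inch '[[[8.5,0.2,-0.5,5,0.3],[8.5,0.2,-0.5,8.5,0.3],[6,0.2,-0.5,9.6,0.3],[3,0.2,-0.5,9.6,0.3],[0.5,0.2,-0.5,9.6,0.3]]]';python3 -m inch '[[[0.5,0,0,0,0],[0.5,0,0,0,0],[0.5,0,0,-1,0],[0.5,0,0,-6,0],[0.5,0,0,-10,0]]]'
cat >> h.py <<'E'
def heldcap(name):
    o=get_obs();p,d,ci=cam('wrist',name);P=cloud(ci,d);T=Ro.from_quat(o['tool_rot']).as_matrix()
    Q=(P-o['eef_pos'])@T  # tool frame
    m=(abs(Q[...,0])<.0075)&(abs(Q[...,1])<.03)&(Q[...,2]>-.02)&(Q[...,2]<.012)&(p.max(-1)<130)
    m[:200]=0
    z=Q[...,2][m];print('n',m.sum(),'rib z in tool mm pct',(np.percentile(z,[5,20,50])*1000).round(1),'eef',o['eef_pos'].round(4))
    zt=np.percentile(z,30)
    mm=m&(abs(Q[...,2]-zt)<.002)
    y=Q[...,1][mm];print('rib top y range mm',(np.percentile(y,[1,99])*1000).round(1),'mid',((np.percentile(y,1)+np.percentile(y,99))*500).round(1))
    # plate width: tool x range at plate level in front
    mp=(abs(Q[...,2]-zt-.016)<.0025)&(abs(Q[...,0])<.025)&(abs(Q[...,1])<.03)&(p.max(-1)<130)
    print('plate x',(np.percentile(Q[...,0][mp],[1,99])*1000).round(1),'ymin',(np.percentile(Q[...,1][mp],1)*1000).round(1),mp.sum())
E
python3 - <<'E'
from h import *
cam('wrist');heldcap('w19')
goto(.595,-.0765,.14,1.8)
E
```

```text
clock: 20.27
eef_pos: [0.4552, 0.1953, 0.0253]
tool_rot: [0.995, 0.101, 0.003, 0.008]
ft_force: [0.3, -0.2, 0.9]
grip_width: 0.0314
clock: 20.9
eef_pos: [0.4544, 0.1969, 0.1273]
tool_rot: [0.995, 0.101, 0.003, 0.008]
ft_force: [0.1, 0.3, -0.1]
grip_width: 0.0144
n 2831 rib z in tool mm pct [-9.5  1.2  1.9] eef [0.4575 0.1983 0.1327]
rib top y range mm [-14.6  15. ] mid 0.2
plate x [-14.1  15. ] ymin -22.4 1767
shift cm [ 7.92 29.7  -0.4 ] roll 9.8 tool x yaw 11.6 j6 1.79
```

View pics/w19.png

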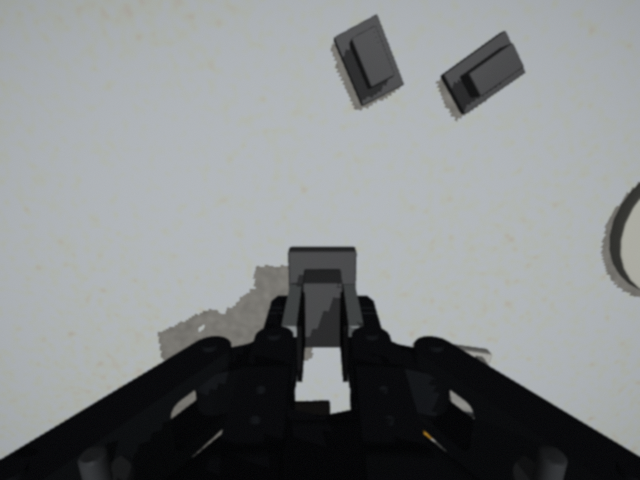

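```bash
python3 -m inch '[[[0.5,7.9,29.7,-0.4,9.8],[0.5,7.9,29.7,-0.4,9.8],[0.5,7.9,29.7,-0.4,9.8],[0.5,7.9,29.7,-0.4,9.8],[0.5,7.9,29.7,-0.4,9.8]]]'
python3 - <<'E'
from h import *
goto(.595,-.0765,.09,1.8)
E
```

```text
clock: 21.62
eef_pos: [0.5951, -0.0785, 0.1397]
tool_rot: [1.0, 0.016, 0.008, 0.005]
ft_force: [1.2, 1.1, 0.2]
grip_width: 0.0136
shift cm [-0.08 -0.25  4.97] roll 0.0 tool x yaw 1.8 j6 1.41
```

```bash
python3 -m inch '[[[0.5,0,-0.2,1,0],[0.5,0,-0.2,3,0],[0.5,0,-0.2,5,0],[0.5,0,-0.2,5,0],[0.5,0,-0.2,5,0]]]'
python3 - <<'E'
from h import *
cam('wrist');heldcap('w20');rails('w20')
goto(.595,-.0765,.071,1.8);print(Ro.from_quat(get_obs()['tool_rot']).as_matrix()[:,2])
E
```

```text
clock: 22.25
eef_pos: [0.5957, -0.0763, 0.09]
tool_rot: [1.0, 0.016, 0.008, 0.005]
ft_force: [1.4, -0.5, 0.6]
grip_width: 0.014
n 2828 rib z in tool mm pct [-9.5  1.3  1.9] eef [ 0.5962 -0.0765  0.0905]
rib top y range mm [-14.6  15. ] mid 0.2
plate x [-14.1  15.1] ymin -22.5 1773
rail [ 6.14100e-01 -4.09000e-02  4.12227e+01  8.09950e+00 -8.81162e+01
  1.21050e+03]
rail [ 5.89600e-01 -4.17000e-02  4.15241e+01  4.11683e+01 -8.80836e+01
  3.19800e+03]
shift cm [-0.18 -0.05  1.97] roll 0.0 tool x yaw 1.8 j6 1.41
[ 0.01836477 -0.01076074 -0.99977345]
```

View pics/w20.png

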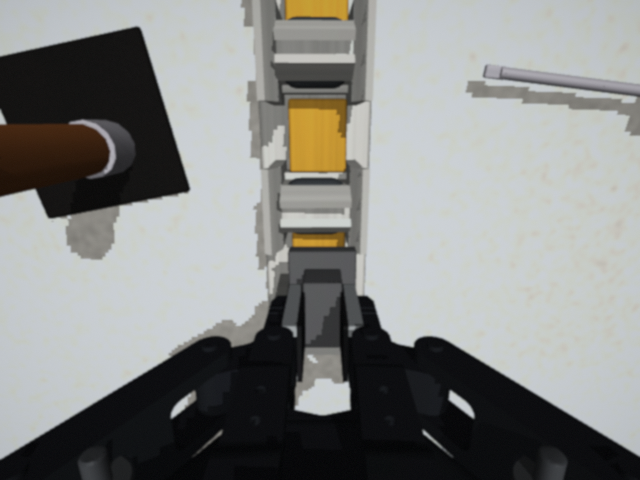

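```bash
python3 -m inch '[[[0.5,-0.2,0,0.7,0],[0.5,-0.2,0,1.4,0],[0.5,-0.2,0,1.9,0],[0.5,-0.2,0,1.9,0],[0.5,-0.2,0,1.9,0]]]'
python3 - <<'E'
from h import *
o=get_obs();print(o['eef_pos'],o['ft_force'])
E
```

```text
clock: 23.02
eef_pos: [0.5948, -0.0771, 0.0717]
tool_rot: [1.0, 0.016, 0.009, 0.006]
ft_force: [-0.0, 0.6, -0.6]
grip_width: 0.0142
[ 0.59482322 -0.07708851  0.07166513] [-0.00366584  0.58602291 -0.64136515]
```

```bash
python3 -m inch '[[[0.5,0,-0.05,0.1,0],[0.5,0,-0.05,0.1,0],[3,0,-0.05,0.1,0],[4,0,-0.05,0.1,0],[4.5,0,-0.05,0.1,0]]]';  python3 -m inch '[[[5,0,0,-1,0],[5,0,0,-4,0],[8.5,0,0,-7,0],[8.5,0,0,-7,0],[8.5,0,0,-7,0]]]'
cat >> h.py <<'E'
def seated(name):
    "ribs of caps in the housing, by depth"
    p,d,ci=cam('wrist',name);P=cloud(ci,d);z=P[...,2]
    m=(p.max(-1)<110)&(abs(P[...,0]-.592)<.03)&(abs(P[...,1])<.12)&(z>.042)&(z<.08)
    for r in rects(ci,m&(z>.046),.05,150):
        mk=np.zeros(z.shape,bool);print('dark>46mm',np.round(r[:6],4))
    return P,m
E
python3 - <<'E'
from h import *
cam('wrist');seated('w21')
E
```

```text
clock: 23.65
eef_pos: [0.5949, -0.0767, 0.0707]
tool_rot: [1.0, 0.016, 0.009, 0.006]
ft_force: [-0.2, -0.4, 0.5]
grip_width: 0.045
clock: 24.28
eef_pos: [0.5933, -0.0759, 0.1406]
tool_rot: [1.0, 0.016, 0.009, 0.006]
ft_force: [0.0, 0.5, 0.0]
grip_width: 0.0847
dark>46mm [ 5.967000e-01 -7.310000e-02  1.027964e+02  4.109500e+01 -8.652540e+01
  4.069000e+03]
dark>46mm [5.91200e-01 2.79000e-02 4.25325e+01 4.11348e+01 1.83590e+00 1.29050e+03]
```

View pics/w21.png

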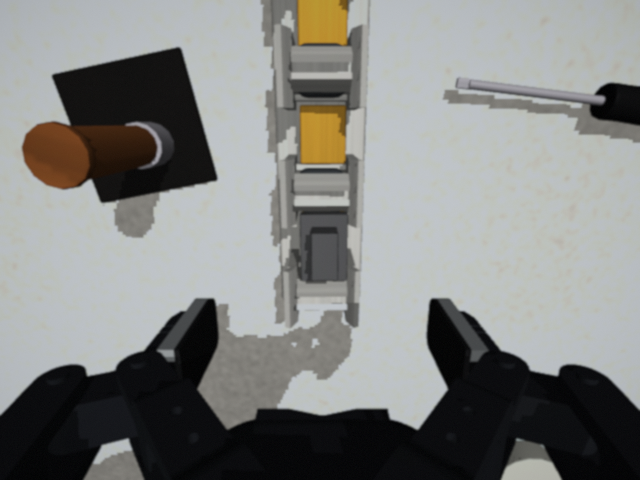

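Run:
```python
from h import *
goto(.4664,.3144,.12,37.6)
```

```text
shift cm [-11.4  -39.42   1.32] roll -35.8 tool x yaw 1.8 j6 1.42
```

```bash
python3 -m inch '[[[6,-11.4,-39.4,0,-35.8],[6,-11.4,-39.4,0,-35.8],[6,-11.4,-39.4,0,-35.8],[6,-11.4,-39.4,0,-35.8],[6,-11.4,-39.4,0,-35.8]]]'
python3 - <<'E'
from h import *
goto(.4664,.3144,.12,37.6)
E
```

```text
clock: 25.0
eef_pos: [0.4953, 0.2226, 0.134]
tool_rot: [0.947, 0.322, 0.005, 0.008]
ft_force: [1.4, 0.6, 0.3]
grip_width: 0.06
shift cm [ 3.32 -9.06  1.25] roll 0.0 tool x yaw 37.6 j6 1.35
```

```bash
python3 -m inch '[[[6,3.3,-9,1.2,0],[6,3.3,-9,1.2,0],[6,3.3,-9,1.2,0],[6,3.3,-9,1.2,0],[6,3.3,-9,1.2,0]]]'
python3 - <<'E'
from h import *
cam('wrist');p,d,ci=cam('wrist','w22');caps(p,d,ci,amin=1000)
goto(.4664,.3144,.024,37.6)
E
```

```text
clock: 25.62
eef_pos: [0.467, 0.3126, 0.1203]
tool_rot: [0.947, 0.322, 0.005, 0.008]
ft_force: [-0.2, 0.2, -0.1]
grip_width: 0.0603
cap [5.409000e-01 3.223000e-01 4.383390e+01 3.432180e+01 4.644510e+01
 2.020000e+03 4.097959e+02 2.779622e+02]
cap [ 4.657000e-01  3.154000e-01  4.443750e+01  2.835220e+01 -5.240980e+01
  1.974500e+03  3.213639e+02  2.321355e+02]
rib [5.404000e-01 3.240000e-01 3.072500e+01 1.901880e+01 4.738700e+01
 7.070000e+02 4.195594e+02 2.866044e+02]
rib [ 4.666000e-01  3.156000e-01  3.114200e+01  1.576230e+01 -5.306030e+01
  1.045000e+03  3.227263e+02  2.360809e+02]
shift cm [ 0.   -0.36  9.65] roll -0.1 tool x yaw 37.5 j6 1.52
```

View pics/w22.png

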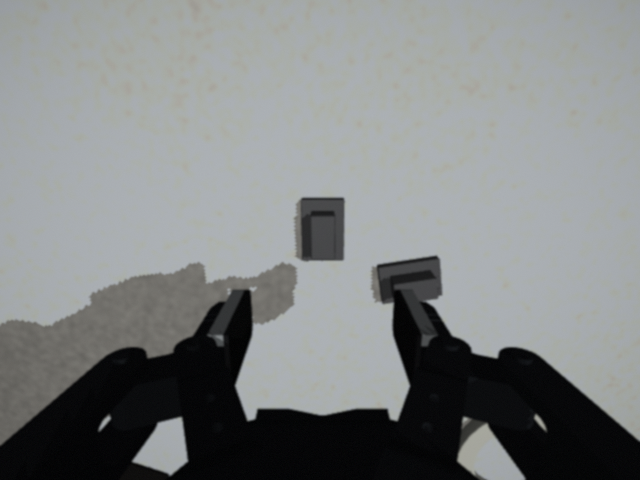

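```bash
python3 - <<'E'
from h import *
goto(.4663,.3156,.024,37.2)
E
python3 -m inch '[[[4.5,0,0,1,0],[4.5,0,0,1,0],[4.5,0,0,1,0],[4.5,0,0,1,0],[4.5,0,0,1,0]]]'
python3 - <<'E'
from h import *
goto(.4663,.3156,.024,37.2)
E
```

```text
shift cm [ 0.07 -0.46  9.65] roll 0.3 tool x yaw 37.5 j6 1.52
clock: 26.35
eef_pos: [0.4674, 0.3127, 0.1108]
tool_rot: [0.947, 0.322, 0.005, 0.008]
ft_force: [-0.4, -0.0, 0.2]
grip_width: 0.0448
shift cm [ 0.05 -0.46  8.67] roll 0.3 tool x yaw 37.5 j6 1.51
```

```bash
python3 -m inch '[[[4.5,0.1,-0.4,3,0.3],[4.5,0.1,-0.45,6.5,0.3],[4.5,0.1,-0.45,8.7,0.3],[3,0.1,-0.45,8.7,0.3],[0.5,0.1,-0.45,8.7,0.3]]]';python3 -m inch '[[[0.5,0,0,0,0],[0.5,0,0,0,0],[0.5,0,0,-3,0],[0.5,0,0,-8,0],[0.5,0,0,-11,0]]]';python3 - <<'E'
from h import *
cam('wrist');heldcap('w23')
goto(.5929,-.0066,.14,1.8)
E
```

```text
clock: 26.98
eef_pos: [0.4673, 0.3163, 0.0247]
tool_rot: [0.948, 0.319, 0.006, 0.008]
ft_force: [-0.9, 0.8, -0.8]
grip_width: 0.014
clock: 27.6
eef_pos: [0.4665, 0.3182, 0.1377]
tool_rot: [0.948, 0.319, 0.008, 0.007]
ft_force: [0.7, 0.2, -0.9]
grip_width: 0.0144
n 2938 rib z in tool mm pct [-6.7 -0.7 -0.1] eef [0.4682 0.3194 0.1416]
rib top y range mm [-14.4  14.8] mid 0.2
plate x [-14.2  14.8] ymin -22.3 1759
shift cm [-9.78 33.5   0.42] roll 35.4 tool x yaw 37.2 j6 1.53
```

View pics/w23.png

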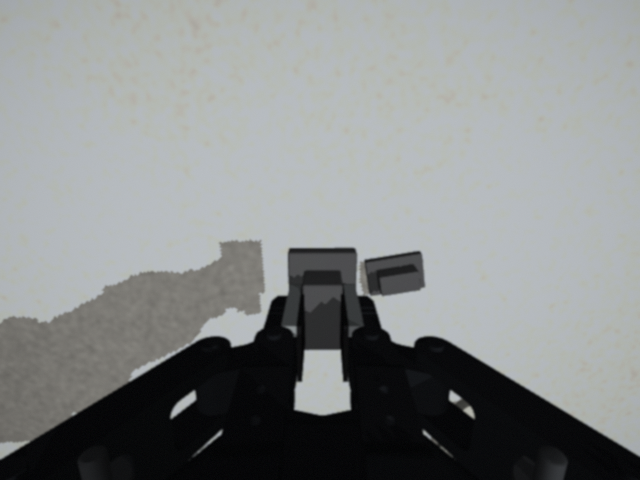

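```bash
python3 -m inch '[[[0.5,-9.8,33.5,0.2,35.4],[0.5,-9.8,33.5,0.2,35.4],[0.5,-9.8,33.5,0.2,35.4],[0.5,-9.8,33.5,0.2,35.4],[0.5,-9.8,33.5,0.2,35.4]]]'
python3 - <<'E'
from h import *
goto(.5929,-.0066,.12,1.8)
E
```

```text
clock: 28.32
eef_pos: [0.5795, 0.0247, 0.1406]
tool_rot: [1.0, 0.016, 0.011, 0.003]
ft_force: [0.6, -0.2, 0.9]
grip_width: 0.0142
shift cm [1.19 3.16 2.1 ] roll 0.0 tool x yaw 1.8 j6 1.58
```

```bash
python3 -m inch '[[[0.5,1.2,3.2,0,0],[0.5,1.2,3.2,1,0],[0.5,1.2,3.2,2,0],[0.5,1.2,3.2,4.6,0],[0.5,1.2,3.2,4.6,0]]]'
python3 - <<'E'
from h import *
cam('wrist');heldcap('w24')
goto(.5929,-.0066,.069,1.8);print(Ro.from_quat(get_obs()['tool_rot']).as_matrix()[:,2])
E
```

```text
clock: 28.95
eef_pos: [0.5906, -0.0055, 0.092]
tool_rot: [1.0, 0.017, 0.008, 0.003]
ft_force: [0.4, 1.3, -1.0]
grip_width: 0.0143
n 2917 rib z in tool mm pct [-8.3 -0.7 -0. ] eef [ 0.5918 -0.0057  0.0935]
rib top y range mm [-14.7  14.6] mid -0.1
plate x [-14.   15.1] ymin -22.6 1753
shift cm [-0.06  0.06  2.57] roll 0.1 tool x yaw 1.9 j6 1.53
[ 0.02124278 -0.00510136 -0.99976133]
```

View pics/w24.png

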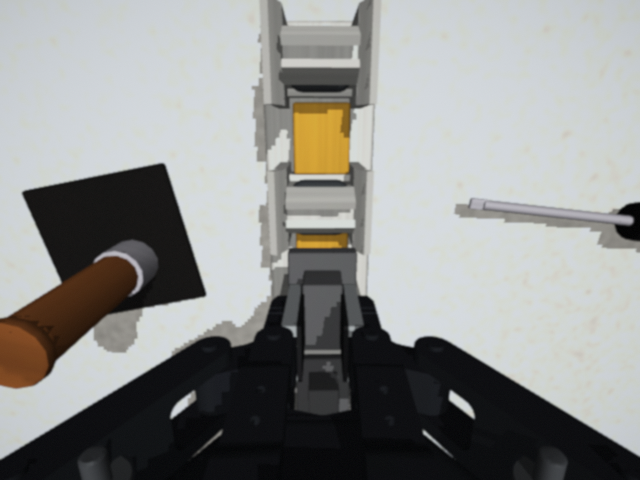

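```bash
python3 -m inch '[[[0.5,-0.05,0.05,1,0],[0.5,-0.05,0.05,2,0],[0.5,-0.05,0.05,2.5,0],[0.5,-0.05,0.05,2.5,0],[0.5,-0.05,0.05,2.5,0]]]'
python3 - <<'E'
from h import *
goto(.5925,-.0066,.069,1.8);print(get_obs()['ft_force'])
E
```

```text
clock: 29.68
eef_pos: [0.5927, -0.0066, 0.0697]
tool_rot: [1.0, 0.017, 0.01, 0.003]
ft_force: [-1.7, 0.3, -0.6]
grip_width: 0.0144
shift cm [-0.03 -0.    0.06] roll 0.1 tool x yaw 1.9 j6 1.53
[-1.67190068  0.32179482 -0.58412049]
```

```bash
python3 -m inch '[[[0.5,0,0,0.1,0],[0.5,0,0,0.1,0],[3,0,0,0.1,0],[4,0,0,0.1,0],[4.5,0,0,0.1,0]]]';  python3 -m inch '[[[5,0,0,-1,0],[5,0,0,-4,0],[5,0,0,-7,0],[5,0,0,-7,0],[5,0,0,-7,0]]]'
python3 - <<'E'
from h import *
cam('wrist','w25'); goto(.540,.3225,.125,-43.2);print(Ro.from_quat(get_obs()['tool_rot']).as_matrix()[:,2])
E
```

```text
clock: 30.3
eef_pos: [0.593, -0.0066, 0.0688]
tool_rot: [1.0, 0.017, 0.011, 0.003]
ft_force: [-0.4, -0.0, -0.3]
grip_width: 0.0452
clock: 30.92
eef_pos: [0.5913, -0.0063, 0.1387]
tool_rot: [1.0, 0.017, 0.01, 0.003]
ft_force: [-0.0, 0.2, -0.4]
grip_width: 0.0497
shift cm [ -4.01 -33.04   1.03] roll 45.1 tool x yaw 1.9 j6 1.53
[ 0.01970597 -0.005145   -0.99979258]
```

View pics/w25.png

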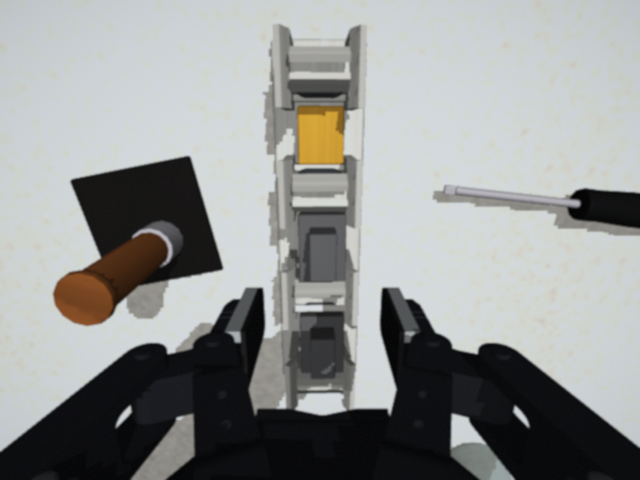

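```bash
python3 -m inch '[[[5,-4,-33,0,45],[5,-4,-33,0,45],[5,-4,-33,0,45],[5,-4,-33,0,45],[5,-4,-33,0,45]]]'
python3 - <<'E'
from h import *
goto(.540,.3225,.12,-43.2)
E
```

```text
clock: 31.6
eef_pos: [0.5446, 0.2876, 0.1343]
tool_rot: [0.929, -0.369, 0.009, -0.0]
ft_force: [0.3, 0.0, -0.0]
grip_width: 0.0503
shift cm [-2.76 -2.22  1.39] roll -0.1 tool x yaw -43.3 j6 2.82
```

```bash
python3 -m inch '[[[5,-2.8,-2.2,1.4,0],[5,-2.8,-2.2,1.4,0],[5,-2.8,-2.2,1.4,0],[5,-2.8,-2.2,1.4,0],[5,-2.8,-2.2,1.4,0]]]'
python3 - <<'E'
from h import *
cam('wrist');p,d,ci=cam('wrist','w26');caps(p,d,ci,amin=1000)
goto(.540,.3225,.024,-43.2)
E
```

```text
clock: 32.22
eef_pos: [0.5402, 0.3215, 0.1204]
tool_rot: [0.929, -0.37, 0.01, -0.0]
ft_force: [0.2, 0.9, 0.4]
grip_width: 0.05
cap [5.420000e-01 3.235000e-01 4.497770e+01 2.740440e+01 4.726450e+01
 1.647500e+03 3.209896e+02 2.382598e+02]
rib [ 6.036000e-01  1.122000e-01  2.589970e+01  1.407760e+01 -8.699840e+01
  2.920000e+02  5.709081e+02  3.803910e+02]
rib [5.420000e-01 3.236000e-01 3.105100e+01 1.542750e+01 4.630640e+01
 1.018500e+03 3.185390e+02 2.417968e+02]
shift cm [-0.22  0.03  9.64] roll -0.2 tool x yaw -43.4 j6 2.87
```

View pics/w26.png

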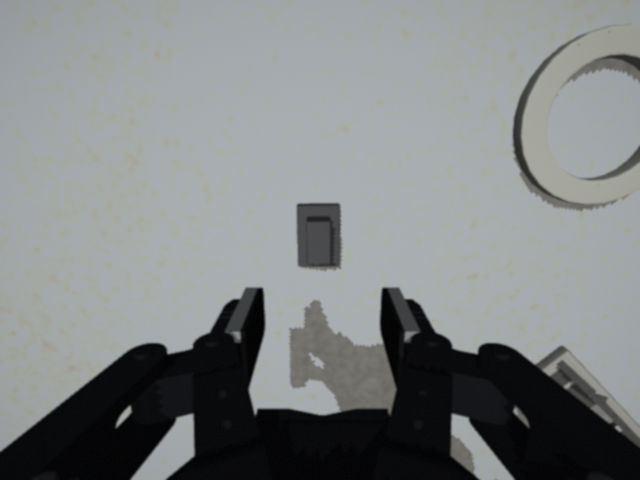

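Run:
```python
from h import *
goto(.542,.3236,.024,-43.4)
```

```text
shift cm [-0.15 -0.18  9.64] roll -0.0 tool x yaw -43.4 j6 2.87
```

```bash
python3 -m inch '[[[5,-0.15,-0.2,4,0],[5,-0.15,-0.2,8,0],[4.5,-0.15,-0.2,9.65,0],[3,-0.15,-0.2,9.65,0],[0.5,-0.15,-0.2,9.65,0]]]';python3 -m inch '[[[0.5,0,0,0,0],[0.5,0,0,0,0],[0.5,0,0,-3,0],[0.5,0,0,-8,0],[0.5,0,0,-11,0]]]';python3 - <<'E'
from h import *
cam('wrist');heldcap('w27')
goto(.5907,.0633,.14,1.8)
E
```

```text
clock: 32.95
eef_pos: [0.5434, 0.3243, 0.0257]
tool_rot: [0.929, -0.37, 0.01, -0.002]
ft_force: [-1.0, -1.1, 1.9]
grip_width: 0.0144
clock: 33.58
eef_pos: [0.5421, 0.3255, 0.139]
tool_rot: [0.929, -0.37, 0.012, -0.003]
ft_force: [0.5, 0.4, 0.4]
grip_width: 0.0142
n 2842 rib z in tool mm pct [-9.   0.3  0.9] eef [0.5437 0.3266 0.1432]
rib top y range mm [-13.1  16.3] mid 1.6
plate x [-13.9  15.1] ymin -20.5 1581
shift cm [21.5  15.89  0.24] roll -45.2 tool x yaw -43.4 j6 2.88
```

View pics/w27.png

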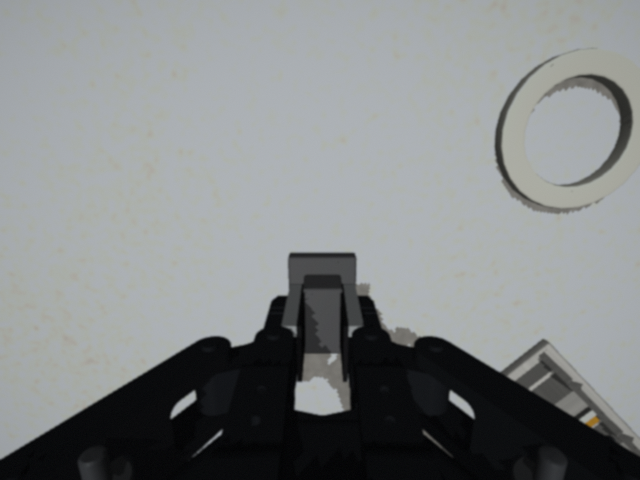

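```bash
python3 -m inch '[[[0.5,21.4,15.8,0.2,-45.2],[0.5,21.4,15.8,0.2,-45.2],[0.5,21.4,15.8,0.2,-45.2],[0.5,21.4,15.8,0.2,-45.2],[0.5,21.4,15.8,0.2,-45.2]]]'
python3 - <<'E'
from h import *
goto(.5905,.0649,.09,1.8)
E
```

```text
clock: 34.3
eef_pos: [0.5902, 0.0614, 0.1394]
tool_rot: [1.0, 0.016, 0.014, 0.0]
ft_force: [-0.4, 0.3, -0.9]
grip_width: 0.0142
shift cm [-0.1  -0.35  4.94] roll -0.0 tool x yaw 1.8 j6 1.64
```

```bash
python3 -m inch '[[[0.5,0,-0.35,1,0],[0.5,0,-0.35,3,0],[0.5,0,-0.35,4.9,0],[0.5,0,-0.35,4.9,0],[0.5,0,-0.35,4.9,0]]]'
python3 - <<'E'
from h import *
cam('wrist');heldcap('w28')
goto(.5900,.0649,.070,1.8);print(Ro.from_quat(get_obs()['tool_rot']).as_matrix()[:,2])
E
```

```text
clock: 34.92
eef_pos: [0.5913, 0.0658, 0.0903]
tool_rot: [1.0, 0.016, 0.014, 0.0]
ft_force: [0.2, -0.9, 0.7]
grip_width: 0.0139
n 2845 rib z in tool mm pct [-9.1  0.3  1. ] eef [0.5918 0.0656 0.0909]
rib top y range mm [-12.5  16.8] mid 2.2
plate x [-14.  15.] ymin -20.0 1589
shift cm [-0.27  0.05  2.11] roll 0.0 tool x yaw 1.8 j6 1.65
[ 2.92688781e-02  7.54286153e-05 -9.99571572e-01]
```

View pics/w28.png

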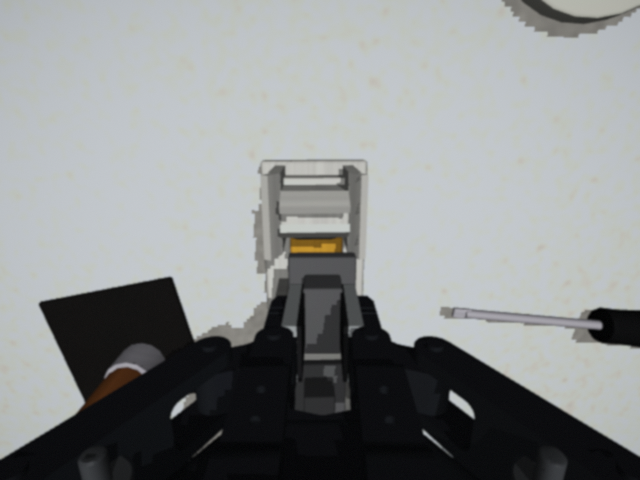

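```bash
python3 -m inch '[[[0.5,-0.25,0,1,0],[0.5,-0.25,0,2,0],[0.5,-0.25,0,2.1,0],[0.5,-0.25,0,2.1,0],[0.5,-0.25,0,2.1,0]]]'
python3 - <<'E'
from h import *
goto(.5900,.0654,.069,1.8);print(get_obs()['ft_force'])
E
```

```text
clock: 35.65
eef_pos: [0.5902, 0.0654, 0.0701]
tool_rot: [1.0, 0.016, 0.015, 0.0]
ft_force: [0.3, 0.1, 0.3]
grip_width: 0.0142
shift cm [-0.02 -0.    0.11] roll 0.0 tool x yaw 1.8 j6 1.65
[0.29593829 0.07103047 0.25438186]
```

Release, rise, and look at the result.

```bash
python3 -m inch '[[[0.5,0,0,0.1,0],[0.5,0,0,0.1,0],[3,0,0,0.1,0],[4,0,0,0.1,0],[4.5,0,0,0.1,0]]]';  python3 -m inch '[[[5,0,0,-1,0],[5,0,0,-4,0],[5,0,0,-9,0],[5,0,0,-9,0],[5,0,0,-9,0]]]'
python3 - <<'E'
from h import *
cam('wrist','w29')
E
```

```text
clock: 36.28
eef_pos: [0.5902, 0.0652, 0.0689]
tool_rot: [1.0, 0.016, 0.015, 0.0]
ft_force: [-0.0, 0.2, 0.3]
grip_width: 0.0449
clock: 36.9
eef_pos: [0.5876, 0.0653, 0.1594]
tool_rot: [1.0, 0.016, 0.015, 0.0]
ft_force: [-0.5, -0.3, -1.0]
grip_width: 0.0502
```

View pics/w29.png

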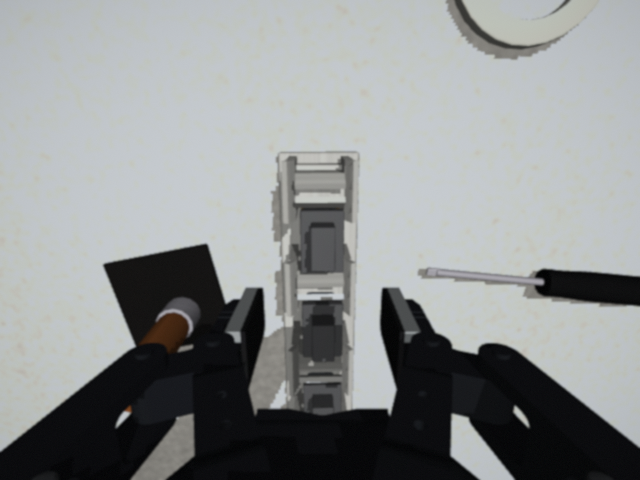

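Run:
```python
from h import *
goto(.472,-.02,.20,1.8)
```

```text
shift cm [-11.64   8.16  -4.48] roll -0.0 tool x yaw 1.8 j6 1.65
```

```bash
python3 -m inch '[[[8.5,-4,2.8,-4.5,0],[8.5,-8,5.6,-4.5,0],[8.5,-11.6,8.2,-4.5,0],[8.5,-11.6,8.2,-4.5,0],[8.5,-11.6,8.2,-4.5,0]]]'
cat >> h.py <<'E'
def pusher(name):
    p,d,ci=cam('wrist',name);P=cloud(ci,d);z=P[...,2]
    hsv=cv2.cvtColor(p,cv2.COLOR_RGB2HSV)
    m=(z>.098)&(z<.112)&(hsv[...,1]>100)
    for c in cv2.findContours(m.astype(np.uint8),cv2.RETR_EXTERNAL,cv2.CHAIN_APPROX_NONE)[0]:
        if cv2.contourArea(c)<200: continue
        X=ray(ci,c[:,0],float(np.median(z[m])))[:,:2]
        (a,b),r=cv2.minEnclosingCircle((X*1000).astype(np.float32));print('top circle',a,b,r,'med z',np.median(z[m]),'mean',X.mean(0),cv2.fitEllipse((X*1000).astype(np.float32)))
    # pad
    mp=(p.max(-1)<40)&(z<.01)&(z>-.005)
    for r in rects(ci,mp,.004,1500): print('pad?',np.round(r[:6],4))
E
python3 - <<'E'
from h import *
cam('wrist');pusher('w30');print(get_obs()['eef_pos'])
E
```

```text
clock: 37.58
eef_pos: [0.4725, -0.0203, 0.1996]
tool_rot: [1.0, 0.016, 0.014, 0.0]
ft_force: [-0.3, 0.3, -0.4]
grip_width: 0.085
top circle 474.53662109375 -17.55050277709961 14.746893882751465 med z 0.10469865606618299 mean [ 0.47430404 -0.01731788] ((474.28399658203125, -17.431074142456055), (27.793733596801758, 28.66780662536621), 147.88577270507812)
pad? [ 4.64300e-01 -9.00000e-03  8.72063e+01  8.71061e+01 -7.73011e+01
  7.07600e+03]
[ 0.47318925 -0.01992268  0.19976357]
```

View pics/w30.png

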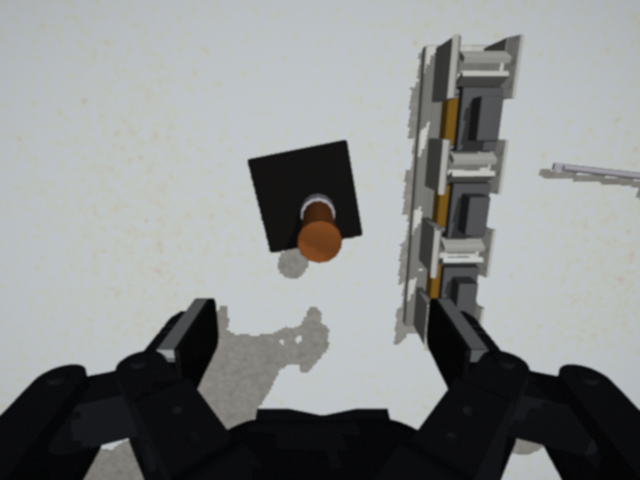

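Run:
```python
from h import *
goto(.4744,-.0174,.12,1.8);goto(.4744,-.0174,.066,1.8)
```

```text
shift cm [-0.09 -0.26  7.98] roll 0.0 tool x yaw 1.8 j6 1.5
shift cm [-0.24 -0.26 13.37] roll 0.0 tool x yaw 1.8 j6 1.5
```

```bash
python3 -m inch '[[[8.5,0,-0.26,2,0],[8.5,-0.1,-0.26,6,0],[8.5,-0.15,-0.26,10,0],[8.5,-0.24,-0.26,13.3,0],[8.5,-0.24,-0.26,13.3,0]]]'
python3 - <<'E'
from h import *
cam('wrist','w31');goto(.4744,-.0174,.066,1.8)
E
```

```text
clock: 38.3
eef_pos: [0.4724, -0.0167, 0.064]
tool_rot: [1.0, 0.017, 0.01, 0.0]
ft_force: [0.3, 0.8, -0.0]
grip_width: 0.085
shift cm [ 0.04  0.06 -0.02] roll 0.1 tool x yaw 1.9 j6 1.5
```

View pics/w31.png

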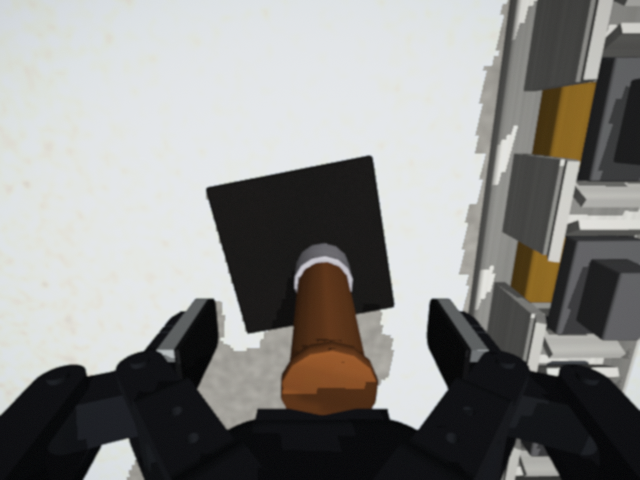

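```bash
python3 -m inch '[[[6,0.05,0.05,0,0],[4,0.05,0.05,0,0],[2.5,0.05,0.05,0,0],[1,0.05,0.05,0,0],[1,0.05,0.05,0,0]]]';python3 -m inch '[[[1,0,0,0,0],[1,0,0,-0.5,0],[1,0,0,-2,0],[1,0,0,-6,0],[1,0,0,-8,0]]]'
python3 - <<'E'
from h import *
cam('wrist','w32');goto(.5903,.0633,.16,1.8)
o=get_obs();print(o['eef_pos'],o['ft_force'],Ro.from_quat(o['tool_rot']).as_matrix()[:,2])
E
```

```text
clock: 38.98
eef_pos: [0.4745, -0.0174, 0.0669]
tool_rot: [1.0, 0.017, 0.013, 0.0]
ft_force: [-1.9, 0.7, 6.0]
grip_width: 0.0253
clock: 39.6
eef_pos: [0.4732, -0.0175, 0.1488]
tool_rot: [1.0, 0.017, 0.014, 0.0]
ft_force: [1.2, 0.0, -1.9]
grip_width: 0.025
shift cm [11.87 -7.69 -0.55] roll 0.1 tool x yaw 1.9 j6 1.5
[ 0.47446948 -0.01751473  0.15088341] [ 0.92176298 -0.07594122 -1.00937633] [ 3.10311045e-02 -2.68993290e-04 -9.99518383e-01]
```

View pics/w32.png

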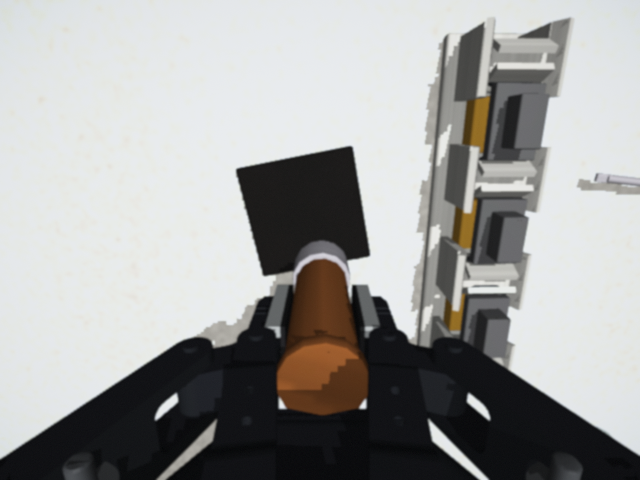

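Run:
```python
from h import *
goto(.591,-.0066,.15,1.8)
```

```text
shift cm [11.67 -0.71  0.45] roll 0.1 tool x yaw 1.9 j6 1.5
```

```bash
python3 -m inch '[[[1,4,-0.3,0.1,0],[1,8,-0.5,0.3,0],[1,11.7,-0.7,0.45,0],[1,11.7,-0.7,0.45,0],[1,11.7,-0.7,0.45,0]]]'
python3 - <<'E'
from h import *
cam('wrist');p,d,ci=cam('wrist','w33');goto(.591,-.0066,.132,1.8)
o=get_obs();print(o['eef_pos'],o['ft_force'],Ro.from_quat(o['tool_rot']).as_matrix()[:,2])
E
```

```text
clock: 40.28
eef_pos: [0.59, -0.0067, 0.1487]
tool_rot: [1.0, 0.017, 0.014, 0.0]
ft_force: [-0.8, 0.5, -2.6]
grip_width: 0.0248
shift cm [ 0.06 -0.01  1.75] roll 0.1 tool x yaw 1.9 j6 1.53
[ 0.58986652 -0.00672806  0.14947424] [ 0.29609197 -0.25929468 -2.57067274] [ 2.90262608e-02 -3.17931262e-04 -9.99578599e-01]
```

View pics/w33.png

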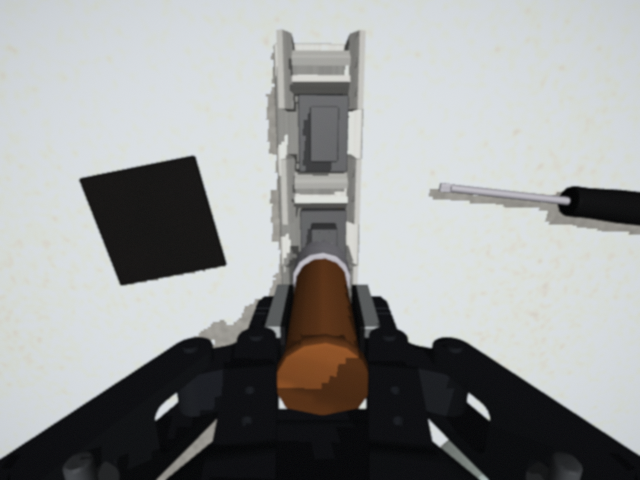

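```bash
python3 -m inch '[[[1,0,0,1,0],[1,0,0,1.6,0],[1,0,0,1.9,0],[1,0,0,2.2,0],[1,0,0,2.3,0]]]'
python3 - <<'E'
from h import *
o=get_obs();print(o['eef_pos'],o['ft_force'])
E
```

```text
clock: 41.0
eef_pos: [0.5899, -0.0068, 0.1296]
tool_rot: [1.0, 0.016, 0.015, 0.0]
ft_force: [-8.5, 0.2, 17.6]
grip_width: 0.0254
[ 0.58990038 -0.00682812  0.12960624] [-8.52904246  0.19062247 17.61156483]
```

```bash
python3 -m inch '[[[1,0,0,0.1,0],[1,0,0,0.2,0],[1,0,0,0.3,0],[1,0,0,0.4,0],[1,0,0,0.4,0]]]'
python3 - <<'E'
from h import *
cam('wrist','w34');o=get_obs();print(o['eef_pos'],o['ft_force'])
E
```

```text
clock: 41.62
eef_pos: [0.5898, -0.0068, 0.1284]
tool_rot: [1.0, 0.016, 0.016, 0.0]
ft_force: [-5.7, -1.0, 12.2]
grip_width: 0.025
[ 0.58976358 -0.00680455  0.12818271] [-5.86321288 -0.53251411 10.51866843]
```

View pics/w34.png

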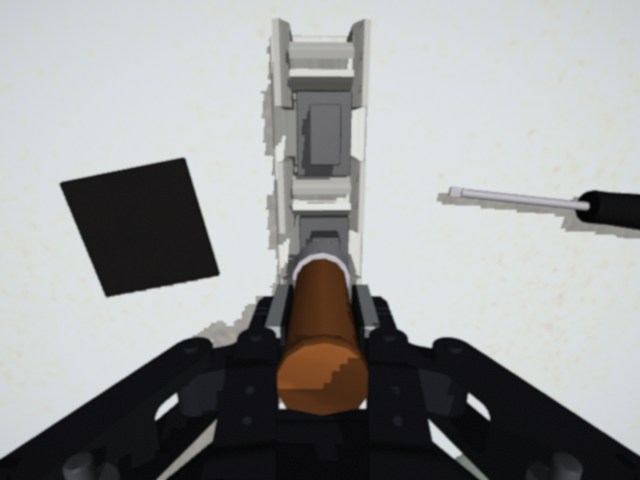

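```bash
python3 -m inch '[[[1,-0.1,0,0.3,0],[1,-0.1,0,0.6,0],[1,-0.1,0,0.9,0],[1,-0.1,0,1.1,0],[1,-0.1,0,1.2,0]]]'
python3 - <<'E'
from h import *
o=get_obs();print(o['eef_pos'],o['ft_force'],o['ft_torque'])
E
```

```text
clock: 42.3
eef_pos: [0.589, -0.0069, 0.1151]
tool_rot: [1.0, 0.016, 0.015, 0.001]
ft_force: [0.3, -0.7, -3.0]
grip_width: 0.0247
[ 0.58904171 -0.00689032  0.11506742] [ 0.32529484 -0.7302034  -3.01588309] [-0.03480747  0.07359246 -0.01783444]
```

```bash
python3 -m inch '[[[1,0,0,0.1,0],[1,0,0,0.2,0],[1,0,0,0.3,0],[1,0,0,0.4,0],[1,0,0,0.5,0]]]'
python3 - <<'E'
from h import *
cam('wrist','w35');o=get_obs();print(o['eef_pos'],o['ft_force'],o['ft_torque'])
E
```

```text
clock: 42.92
eef_pos: [0.5892, -0.0069, 0.1127]
tool_rot: [1.0, 0.016, 0.016, 0.001]
ft_force: [-7.3, -0.4, 17.1]
grip_width: 0.0251
[ 0.58918716 -0.00692452  0.11278414] [-5.44911287  0.34530749 12.13393463] [-0.03302773  1.58465633 -0.02436595]
```

View pics/w35.png

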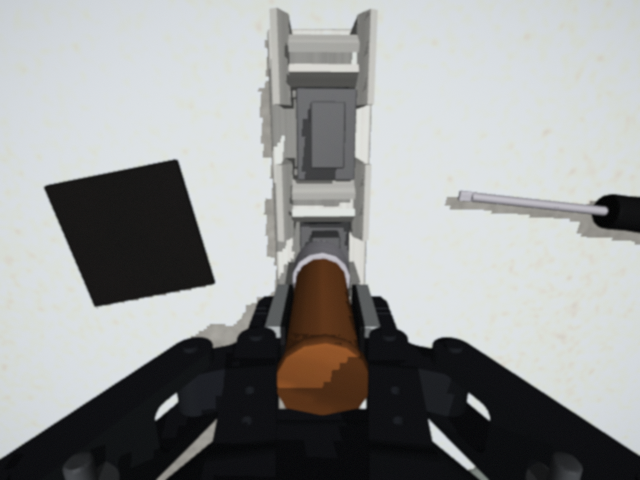

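```bash
python3 -m inch '[[[1,0,0,-1,0],[1,0,0,-3,0],[1,0,0,-3.8,0],[1,0,0,-3.8,0],[1,0,0,-3.8,0]]]'
python3 - <<'E'
from h import *
goto(.588,.0635,.15,1.8);o=get_obs();print(o['eef_pos'],o['ft_force'],Ro.from_quat(o['tool_rot']).as_matrix()[:,2])
E
```

```text
clock: 43.6
eef_pos: [0.5875, -0.0069, 0.1499]
tool_rot: [1.0, 0.016, 0.015, 0.001]
ft_force: [0.0, 0.8, -3.0]
grip_width: 0.0248
shift cm [ 0.28 -7.03 -0.02] roll 0.1 tool x yaw 1.9 j6 1.53
[ 0.58748838 -0.0068989   0.14986903] [ 0.0447012   0.75998882 -3.0435379 ] [ 3.05028432e-02 -6.05045266e-04 -9.99534497e-01]
```

```bash
python3 -m inch '[[[1,0.1,-3,0,0],[1,0.2,-6,0,0],[1,0.25,-7,0,0],[1,0.25,-7,0,0],[1,0.25,-7,0,0]]]'
python3 - <<'E'
from h import *
cam('wrist');cam('wrist','w36');goto(.5885,.0635,.13,1.8);o=get_obs();print(o['eef_pos'],o['ft_force'],Ro.from_quat(o['tool_rot']).as_matrix()[:,2])
E
```

```text
clock: 44.22
eef_pos: [0.5876, 0.0623, 0.1495]
tool_rot: [1.0, 0.016, 0.015, 0.001]
ft_force: [0.7, -0.1, -2.4]
grip_width: 0.0251
shift cm [ 0.03 -0.13  1.97] roll 0.0 tool x yaw 1.8 j6 1.65
[0.58768883 0.06218112 0.14971879] [ 0.02946627  0.06426259 -1.66868726] [ 3.02985482e-02 -9.38280446e-04 -9.99540453e-01]
```

View pics/w36.png

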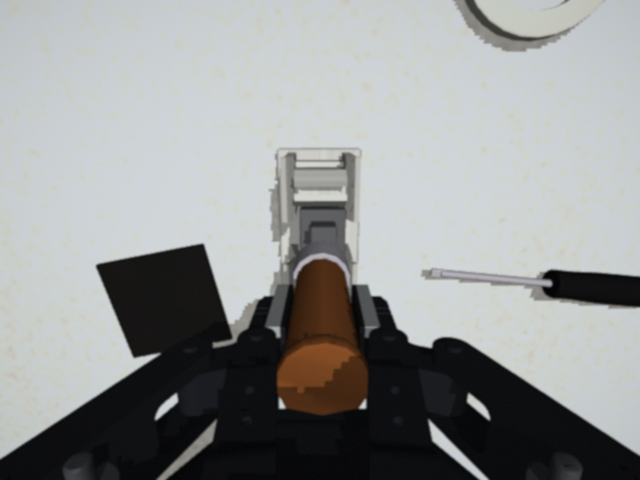

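```bash
python3 -m inch '[[[1,0,-0.12,0.8,0],[1,0,-0.12,1.5,0],[1,0,-0.12,1.8,0],[1,-0.05,-0.12,2.1,0],[1,-0.05,-0.12,2.4,0]]]';python3 -m inch '[[[1,-0.1,0,0.3,0],[1,-0.1,0,0.6,0],[1,-0.1,0,0.8,0],[1,-0.1,0,1.0,0],[1,-0.1,0,1.2,0]]]'
python3 - <<'E'
from h import *
cam('wrist','w37');o=get_obs();print(o['eef_pos'],o['ft_force'],o['ft_torque'])
E
```

```text
clock: 44.95
eef_pos: [0.5879, 0.0632, 0.1291]
tool_rot: [1.0, 0.016, 0.016, 0.001]
ft_force: [-8.2, -1.0, 17.4]
grip_width: 0.0247
clock: 45.58
eef_pos: [0.5874, 0.0632, 0.1165]
tool_rot: [1.0, 0.016, 0.016, 0.001]
ft_force: [0.0, -0.4, -3.4]
grip_width: 0.0248
[0.58722697 0.06317284 0.1159501 ] [ 0.60843194  0.01371007 -2.43371861] [-0.00065037  0.10159623 -0.01200046]
```

```bash
python3 -m inch '[[[1,0,0,0.2,0],[1,0,0,0.4,0],[1,0,0,0.5,0],[1,0,0,0.6,0],[1,0,0,0.6,0]]]'
python3 - <<'E'
from h import *
o=get_obs();print(o['eef_pos'],o['ft_force'])
E
python3 -m inch '[[[1,0,0,-1,0],[1,0,0,-3,0],[1,0,0,-3.8,0],[1,0,0,-3.8,0],[1,0,0,-3.8,0]]]'
python3 - <<'E'
from h import *
goto(.5925,-.0765,.15,1.8)
E
```

```text
clock: 46.25
eef_pos: [0.5876, 0.0633, 0.1128]
tool_rot: [1.0, 0.016, 0.017, 0.001]
ft_force: [-6.6, -1.1, 14.5]
grip_width: 0.0254
[0.58760303 0.06326253 0.11276023] [-6.61920168 -1.05028042 14.50654703]
clock: 46.88
eef_pos: [0.5858, 0.0632, 0.1498]
tool_rot: [1.0, 0.016, 0.016, 0.001]
ft_force: [-0.1, -1.3, -2.7]
grip_width: 0.0252
shift cm [2.300e-01 1.399e+01 1.000e-02] roll 0.0 tool x yaw 1.8 j6 1.65
```

```bash
python3 -m inch '[[[1,0.1,4,0,0],[1,0.15,9,0,0],[1,0.23,14,0,0],[1,0.23,14,0,0],[1,0.23,14,0,0]]]'
python3 - <<'E'
from h import *
cam('wrist');cam('wrist','w38');goto(.5925,-.0765,.13,1.8);o=get_obs();print(o['eef_pos'],o['ft_force'],Ro.from_quat(o['tool_rot']).as_matrix()[:,2])
E
```

```text
clock: 47.5
eef_pos: [0.592, -0.0766, 0.1492]
tool_rot: [1.0, 0.015, 0.015, 0.0]
ft_force: [1.1, 1.1, -2.1]
grip_width: 0.0251
shift cm [-0.04  0.09  1.96] roll 0.1 tool x yaw 1.9 j6 1.41
[ 0.59222463 -0.07559296  0.1495597 ] [ 0.01504473 -0.01228115 -3.2677581 ] [ 3.09338847e-02 -3.85137783e-04 -9.99521359e-01]
```

View pics/w38.png

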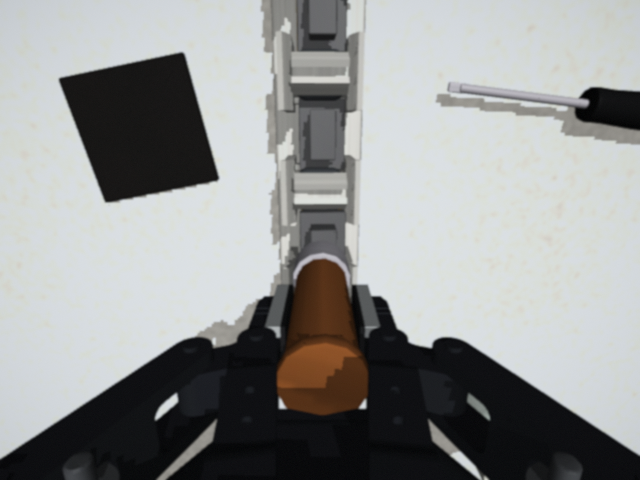

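```bash
python3 -m inch '[[[1,0,0.08,0.8,0],[1,0,0.08,1.5,0],[1,0,0.08,1.8,0],[1,-0.05,0.08,2.1,0],[1,-0.05,0.08,2.4,0]]]';python3 -m inch '[[[1,-0.1,0,0.3,0],[1,-0.1,0,0.6,0],[1,-0.1,0,0.8,0],[1,-0.1,0,1.0,0],[1,-0.1,0,1.2,0]]]'; python3 -m inch '[[[1,0,0,0.1,0],[1,0,0,0.3,0],[1,0,0,0.4,0],[1,0,0,0.6,0],[1,0,0,0.6,0]]]'
python3 - <<'E'
from h import *
cam('wrist','w39');o=get_obs();print(o['eef_pos'],o['ft_force'],o['ft_torque'])
E
```

```text
clock: 48.22
eef_pos: [0.5925, -0.0761, 0.129]
tool_rot: [1.0, 0.016, 0.016, 0.0]
ft_force: [-8.8, 1.2, 16.1]
grip_width: 0.0247
clock: 48.85
eef_pos: [0.592, -0.0762, 0.1164]
tool_rot: [1.0, 0.017, 0.017, 0.0]
ft_force: [1.3, -0.7, -3.1]
grip_width: 0.025
clock: 49.48
eef_pos: [0.5923, -0.0763, 0.1128]
tool_rot: [1.0, 0.017, 0.017, 0.001]
ft_force: [-5.3, 0.0, 12.0]
grip_width: 0.0251
[ 0.59228073 -0.0762903   0.11279312] [-5.46409711 -0.16959603 11.69123464] [ 0.10173814  1.39727055 -0.08811954]
```

```bash
python3 -m inch '[[[1,0,0,-1,0],[1,0,0,-3,0],[1,0,0,-3.8,0],[1,0,0,-3.8,0],[1,0,0,-3.8,0]]]'
python3 - <<'E'
from h import *
goto(.4625,-.009,.14,1.8)
E
```

```text
clock: 50.15
eef_pos: [0.5905, -0.0762, 0.1499]
tool_rot: [1.0, 0.017, 0.017, 0.001]
ft_force: [0.4, -0.0, -3.0]
grip_width: 0.0251
shift cm [-12.6   -7.14   0.56] roll 0.1 tool x yaw 1.9 j6 1.41
```

```bash
python3 -m inch '[[[1,-4,-2,0,0],[1,-9,-5,0,0],[1,-12.6,-7.1,0.5,0],[1,-12.6,-7.1,0.5,0],[1,-12.6,-7.1,0.5,0]]]'
python3 - <<'E'
from h import *
cam('wrist','w40');goto(.4625,-.009,.07,1.8);o=get_obs();print(o['eef_pos'],o['ft_force'],Ro.from_quat(o['tool_rot']).as_matrix()[:,2])
E
```

```text
clock: 50.78
eef_pos: [0.463, -0.0094, 0.1406]
tool_rot: [1.0, 0.017, 0.017, 0.001]
ft_force: [0.1, -0.9, -3.8]
grip_width: 0.0249
shift cm [-0.36 -0.08  7.07] roll 0.1 tool x yaw 1.9 j6 1.52
[ 0.46363868 -0.00958706  0.14081694] [ 0.20657192  0.58255843 -1.72575382] [ 3.47681323e-02 -7.95388453e-04 -9.99395089e-01]
```

```bash
python3 -m inch '[[[1,-0.1,0,2,0],[1,-0.2,0,5,0],[1,-0.3,0,6.5,0],[1,-0.35,0,7.1,0],[1,-0.35,0,7.4,0]]]'
python3 - <<'E'
from h import *
o=get_obs();print(o['eef_pos'],o['ft_force'])
E
```

```text
clock: 51.45
eef_pos: [0.4636, -0.0101, 0.0669]
tool_rot: [1.0, 0.016, 0.018, 0.001]
ft_force: [-3.6, -0.2, 14.2]
grip_width: 0.025
[ 0.46358249 -0.01006991  0.0669372 ] [-3.59898511 -0.1764509  14.19955873]
```

```bash
python3 -m inch '[[[1,0,0,0,0],[1,0,0,0,0],[3,0,0,0,0],[5,0,0,0,0],[8.5,0,0,0,0]]]';python3 -m inch '[[[8.5,0,0,0,0],[8.5,0,0,0,0],[8.5,0,0,-2,0],[8.5,0,0,-6,0],[8.5,0.5,0,-12,0]]]'
python3 - <<'E'
from h import *
cam('wrist');pusher('w41');goto(.463,-.01,.22,1.8)
E
```

```text
clock: 52.08
eef_pos: [0.4639, -0.0101, 0.0672]
tool_rot: [1.0, 0.016, 0.018, 0.001]
ft_force: [-0.1, -1.3, 0.5]
grip_width: 0.0654
clock: 52.7
eef_pos: [0.4627, -0.0098, 0.1869]
tool_rot: [1.0, 0.016, 0.016, 0.001]
ft_force: [1.5, 0.3, -0.1]
grip_width: 0.0851
top circle 467.1397399902344 -10.280376434326172 14.759397506713867 med z 0.1046806635680813 mean [ 0.46696423 -0.01005163] ((466.99951171875, -10.143547058105469), (28.030879974365234, 28.808408737182617), 139.92286682128906)
pad? [ 4.64400e-01 -8.80000e-03  8.71769e+01  8.71041e+01  1.28376e+01
  6.60700e+03]
shift cm [-0.48  0.   -2.64] roll 0.1 tool x yaw 1.9 j6 1.52
```

View pics/w41.png

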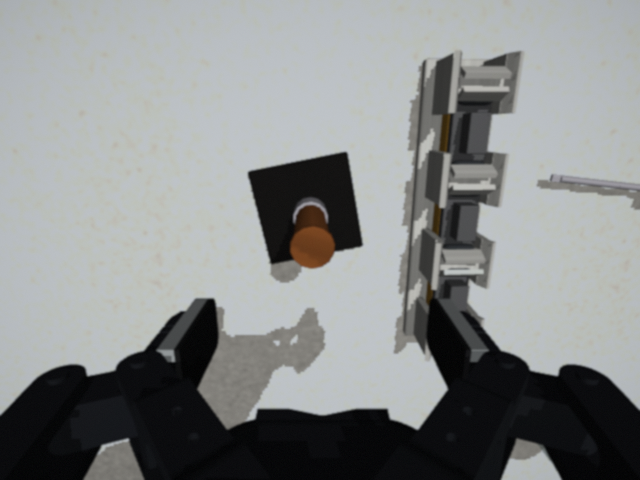

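Run:
```python
from h import *
goto(.585,.035,.22,1.8)
```

```text
shift cm [11.84 -4.1  -2.04] roll 0.1 tool x yaw 1.9 j6 1.52
```

```bash
python3 -m inch '[[[8.5,0,0,-4,0],[8.5,6,-2,-4,0],[8.5,11.8,-4,-3,0],[8.5,11.8,-4,-2,0],[8.5,11.8,-4,-2,0]]]'
python3 - <<'E'
from h import *
cam('wrist');p,d,ci=cam('wrist','w42');P=cloud(ci,d);z=P[...,2]
import numpy as np
for b,c in zip((1,2,3),[(.5948,-.0765),(.5927,-.0066),(.5907,.0634)]):
    m=(abs(P[...,0]-c[0])<.0065)&(abs(P[...,1]-c[1])<.0135)&(z>.03)
    X=P[m];A=np.c_[X[:,:2]-X[:,:2].mean(0),np.ones(len(X))];k,_,_,_=np.linalg.lstsq(A,X[:,2],rcond=None)
    print(b,m.sum(),'rib top z',np.median(X[:,2]).round(4),'slopes',k[:2].round(3))
    mr=(abs(P[...,0]-c[0])<.013)&(abs(P[...,1]-c[1])<.022)&(abs(z-.050)<.005)&(p.max(-1)<110)
    for r in rects(ci,mr,.050,60): print('  rib',np.round(r[:6],4))
E
```

```text
clock: 53.42
eef_pos: [0.5831, 0.0339, 0.2171]
tool_rot: [1.0, 0.016, 0.022, 0.001]
ft_force: [-0.5, -0.5, -0.4]
grip_width: 0.085
1 348 rib top z 0.0507 slopes [ 0.033 -0.008]
  rib [ 5.96100e-01 -7.51000e-02  3.32777e+01  1.52877e+01 -8.85065e+01
  4.78000e+02]
2 430 rib top z 0.0507 slopes [0.187 0.061]
  rib [ 5.94200e-01 -5.80000e-03  3.13295e+01  1.52577e+01 -8.85066e+01
  5.47000e+02]
3 1952 rib top z 0.3005 slopes [  7.052 -12.473]
  rib [ 5.91900e-01  6.36000e-02  2.98252e+01  1.58643e+01 -8.85532e+01
  6.70500e+02]
```

View pics/w42.png

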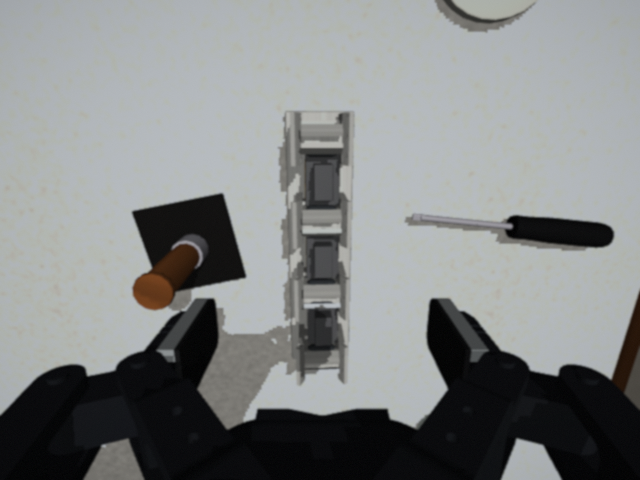

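Run:
```python
from h import *
p,d,ci=cam('wrist');P=cloud(ci,d);z=P[...,2]
for b,c in zip((1,2,3),[(.596,-.0755),(.5942,-.006),(.5919,.0636)]):
    m=(abs(P[...,0]-c[0])<.006)&(abs(P[...,1]-c[1])<.012)&(z>.046)&(z<.056)
    X=P[m];A=np.c_[X[:,:2]-X[:,:2].mean(0),np.ones(len(X))];k=np.linalg.lstsq(A,X[:,2],rcond=None)[0]
    print(b,m.sum(),np.median(X[:,2]).round(4),k[:2].round(3))
```

```text
1 285 0.0507 [ 0.003 -0.006]
2 343 0.0507 [ 0.016 -0.002]
3 423 0.0508 [0.011 0.004]
```

All three caps are level, with rib tops at 50.7 mm against 50 mm expected. The pusher is upright on its pad and the robot is clear of everything.

Run:
```python
from workcell import ticket
print(ticket.job_done())
```

```text
the job is handed in; nothing more can be done
None
```

All three brass blocks were present. I seated each in its own bay, set a cap in each mouth by its rib, and pressed each cap home with the pusher. The pusher is back upright on its pad, and the job was handed in at about 54 s.

- **Snap:** each cap gave way under about 17–20 N on the tool, above the 8–15 N you quoted. A sideways force of 6–9 N came with it because the tool had drifted about 0.03 rad off vertical. The force then fell away, and a second push stopped at the same height in all three bays, which is where a fully home cap should sit.
- **Caps:** rib tops read 50.7–50.8 mm above the bench, against 50 mm expected. Tilt was under 0.02 rad.
- **Blocks:** seen flat and square in their pockets before they were capped.
- **Pusher:** about 3 mm from the pad centre, with its top at 104.7 mm against 104 mm expected.
- **Disagreement:** the last picture put the ribs about 1–1.5 mm off my earlier bay centres. That is inside the 4 mm limit and close to the camera's 2 mm error.
- **Failed check:** my first tilt fit gave nonsense for bay 3 and was distorted for bay 2, because it picked up the gripper and the rib sides. I repeated it with tighter limits, and the tilt figure above is from that.
- **Other objects:** the arm never went near the ring, jar or screwdriver, and I did not measure their positions again at the end. I saw no part knocked aside.

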